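Set and lock the sliding stop of a drilling jig

ROBOT

A 7-joint arm with a two-finger parallel gripper is mounted at the origin on the work surface. World frame = base frame: x ahead of the robot, y to its left, z up, the work surface at z = 0. Lengths are in mm, angles in rad, forces in N, time in s.
With the tool pointing down it reaches from about 400 to 850 mm from the base axis. Payload 4.4 kg.
Tool frame: the origin (TCP) lies on the mounting face of the last link; the fingertips stand 199 mm ahead of it and the grasp point (between the pads) lies 180 mm ahead of it; z points along the fingers, y is the direction in which the jaws open and shut (so a half turn about z gives the same grasp; the last joint's range is limited). The gripper opens to 94 mm and grips with 3 to 60 N. Pads are 16 mm wide; open, the fingers measure 119 mm over their backs; the gripper's body (75 mm by 177 mm) begins 78 mm behind the grasp point.
Start: joints at [1.044, 0.628, 0.038, 1.517, -0.027, 0.996, -0.02], TCP at [289.054, -582.206, 404.678] pointing down, gripper open.
Joint ranges: [-3.06, 3.06], [-0.37, 2.12], [-1.25, 1.32], [0.18, 2.47], [-1.1, 4.24], [0.23, 1.98], [-2.94, 2.94]. Speed limits (rad/s): [2.57, 2.57, 3.14, 3.14, 3.14, 3.14, 3.14].

INTERFACE

Orientations are given as a unit quaternion [x, y, z, w].
In Python, from cell import telemetry, optics, job_done, find_in gives the robot as it stands.
- The arm moves only by the tool apply_moves, never from a script. Its argument "rows" is a list of rows, each an object with "dp": the shift along the tool's x, y, z in cm, a list of three; "spin": the turn about the tool's z in rad; "gripper": the closure in counts, from 0 (fully open) to 255 (shut). In form: [{"dp": [x, y, z], "spin": spin, "gripper": gripper}, ...]. A call has 1 to 12 rows; each row shifts and turns the commanded pose from where the row before left it, along the tool's axes as they then stand; what a row does not reach is not made up. A row lasts 1/8 s, in which the tool goes at most 62.5 mm and 10.7 degrees, less where a joint would pass 70% of its speed; a pose out of reach is approached as far as the arm can. A call with a gripper value outside its range is refused whole. The fingers move at their own pace and stop on an object; "grip_force" is the grip in N (left out, the last holds). Time passes only in rows, so rows that do not move let the fingers close. It gives the time, the measured TCP pose, the force and the opening at its end, in the units of the state.
- telemetry.observe(): the state, without advancing time (a new reading comes with each control period).
- optics.grab_frame(name): name is "side" or "top"; returns a dict with "img" (480x640x3 uint8, red, green, blue), "mtx" (3x3 intrinsics, pixels), "k1" (the pictures are not rectified: a ray, as slopes to the right and down, at radius r is drawn at 1 + k1 r^2 times it, then the intrinsics apply), "view" (4x4, takes a point from world to camera coordinates). Camera axes: x right, y up, looking along -z (the intrinsics and any distortion apply to the point x, -y, -z); pixel columns grow to the right and rows downward; lengths in mm; the calibration is good to about 2 mm. A picture is of the moment at which its call begins. There is no depth.
- job_done(): hands the job in, once; it reports no verdict.
Trained networks look in a picture, given as the dict that the camera call returned (one of the last four; its "shot" number tells which), for a name from the list of things; names that differ only in an ending like _2 or _b are one class to them, and where a whole thing is asked for, a point or a joint stands for the part that bears it (a point fixed in the world has none). Each returns a list of dicts, best first, with "conf" (0 to 1); they miss things now and then, are a little off and sometimes report something else, mostly with a low value. They report only what shows in the picture. A call takes as long as a camera call. They do not tell look-alikes from the thing itself.
- find_in(picture, name): "point" ([column, row] in pixels, amid what is visible of it).
The state is a dict: "time_s": time; "joints": joint angles; "qd": joint speeds; "effort": joint torques, N m; "eef_pos": TCP position; "ee_rot": TCP orientation; "contact_force": force on the tool from outside, world axes, zero at the start; "wrist_torque": the same for the moment, N m; "opening": opening from 0.0 (shut) to 1.0 (fully open).
Only numpy, scipy, OpenCV 4.12 (cv2) and the standard library are available. Lean on these libraries where they do the work, as an engineer would, in place of code of your own. Each camera call takes 0.05 s, during which the arm holds its last target.

TASK

On the plywood drilling jig, slide the slotted aluminium angle stop along its slot until its upright outer face (the one towards the dark wooden drill-guide block) stands on the pencil line drawn across the board, then turn the knurled nut on the stud clockwise until it stops tight, with the stop still on the line. Leave the other things on the bench where they are.

Things in the scene. Friction and masses are not known exactly. Their poses are not given: they have to be found in the camera images.
- jig: Plywood drilling-jig board, fixed, 150 (x) x 300 (y) x 18 mm: x -75 to 75, y -85 to 215 mm. Origin: underside, on the axis of the upright stud (10 mm thick, top 62 mm above the bench). z up, y along its length to the drill-guide block. Two low strips along y guide the stop: inner faces x = +-31.5 mm, 12 mm wide, tops 22 mm above the bench, y -85 to 151 mm.
- guide_top (a point): Centre of the top of the dark wooden drill-guide block fixed on the board's +y end, 54 mm above the bench; block 110 (x) x 34 (y) mm, at y 178 to 212 mm of the jig.
- stop: Loose aluminium angle stop, about 280 g, flat on the board, slot around the stud, axes as the jig's. Origin: underside, slot centre. Foot 60 (x) x 6 mm thick, y -50 to 94 mm, top 24 mm above the bench. Slot 13 mm wide, y -40 to 40 mm (35 mm travel each way). Upright plate at y 84 to 94 mm, 60 mm wide, top 74 mm above the bench: pinch it from above across its 10 mm. Slides with a few N until the nut clamps it.
- stop_face (a point): The centre of the upright plate's outer face (+y side), at x = 0, y = 94 mm, 28 mm above the underside of the stop (46 mm above the bench). This face must stand on the pencil line.
- line: Dark pencil line, 3 mm wide, 150 mm long, straight across the board along its x. Origin: middle of the line on the board's top (18 mm above the bench, jig x = 0); y is the jig's y, the sliding direction. It lies 94 to 124 mm from the stud axis; at the start the stop's outer face is 16 to 60 mm short of it (the stop must go in +y).
- nut (a joint): Turn of the knurled nut on the stud: grows clockwise seen from above (tightening); 0 fully loose, about 2.0 it meets the stop's foot, 2.6 rad hard stop, tight. Starts between 0 and 0.9. It turns with about 0.05 N m, stays where left, and sinks 0.5 mm per rad.
- nut_top (a point): Centre of the nut's top face, about 54 mm above the bench, on the stud axis (jig x = y = 0). Steel, round, 36 mm across, 30 mm tall (lowest 3 mm are 30 mm across); the stud stands out 7 mm above it. Grip it from above across any diameter; tightening takes more than one grasp.
- screwdriver: Bystander, loose: black-handled screwdriver. Not to be disturbed.
- spare_nut: Bystander, loose: spare loose knurled nut, 36 mm across and 30 mm tall, with no stud, standing on the bench on the robot side of the board (not the nut to turn). Not to be disturbed.
- pencil: Bystander, loose: flat carpenter's pencil 170 mm long lying on the robot side of the board. Not to be disturbed.
- tape: Bystander, loose: roll of tape 90 mm across, 22 mm high, lying beyond the board. Not to be disturbed.
- jar: Bystander, loose: small glass jar 60 mm across, 75 mm high, beyond the board. Not to be disturbed.
- paint_can: Bystander, loose: paint can 100 mm across, 110 mm high, to the right. Not to be disturbed.
- offcut: Bystander, loose: wood offcut 60 x 140 x 30 mm, to the left. Not to be disturbed.
Not all that is in view belongs to the job. What is meant by the stop is not green or turquoise, and is the larger of those in its own colour.

How it is judged:
By the outcome, as a careful person would: the job done as asked, in the order asked, and still so for the second after the job is handed in, with the robot touching nothing.
It also fails if it takes over 72 s, if anything falls off the work surface, if the arm or the gripper's body presses on something with over 40 N, if the wrist force passes 120 N, or if a joint passes its speed limit or range.

## Working session

There is one attempt and no reset: what is moved stays moved. The work goes in short steps, Python scripts to look and compute and a tool call to move; the robot and the scene stay as the last step left them, time stands still between calls to the robot, and variables do not carry over. Pictures are saved under pics/ and viewed, and the job is handed in when it is done.

Besides the shell and the picture viewer there is one more tool, called after ">>>" as name(argument=value, ...), one argument or row to a line, values as JSON. apply_moves: Moves the arm, as the interface text tells. Its arguments: {"type":"object","properties":{"rows":{"type":"array"},"grip_force":{"type":"number"}},"required":["rows"]}

```bash
mkdir -p pics; ls; cat > h.py <<'E'
import numpy as np, cv2, os
from cell import telemetry, optics, job_done, find_in
def save(img,n): cv2.imwrite('pics/'+n,cv2.cvtColor(np.ascontiguousarray(img),cv2.COLOR_RGB2BGR))
def proj(f,P):
    P=np.atleast_2d(np.array(P,float)); V=np.array(f['view']); M=np.array(f['mtx'])
    c=P@V[:3,:3].T+V[:3,3]; s=np.c_[c[:,0]/-c[:,2],-c[:,1]/-c[:,2]]
    r2=(s**2).sum(1,keepdims=True); s=s*(1+f['k1']*r2)
    return np.c_[s,np.ones(len(s))]@M.T[:,:2]
def toz(f,px,z):
    M=np.array(f['mtx']);V=np.array(f['view']);px=np.atleast_2d(np.array(px,float))
    d=(np.c_[px,np.ones(len(px))]@np.linalg.inv(M).T)[:,:2]; s=d.copy()
    for _ in range(30): s=d/(1+f['k1']*(s**2).sum(1,keepdims=True))
    ray=np.c_[s[:,0],-s[:,1],-np.ones(len(s))]@V[:3,:3]
    C=-V[:3,:3].T@V[:3,3]
    t=(z-C[2])/ray[:,2]; return C+ray*t[:,None]
E
python3 - <<'E'
from h import *
s=telemetry.observe(); print(s)
for n in('top','side'):
    f=optics.grab_frame(n); save(f['img'],n+'0.png'); print(n,f['mtx'],f['k1'],f['view'])
    for k in('jig','guide_top','stop','stop_face','line','nut_top','spare_nut','pencil','screwdriver'):
        try: print(k,[(np.round(d['point'],1).tolist(),round(d['conf'],2)) for d in find_in(f,k)])
        except Exception as e: print(k,e)
E
```

```text
pics
{'time_s': 0.0, 'joints': array([ 1.0441991 ,  0.62931172,  0.03844309,  1.51835764, -0.02700958,
        0.99626251, -0.01998818]), 'qd': array([-1.72332802e-05,  2.95425033e-04,  1.03588963e-03,  2.33035526e-04,
        6.03100655e-04, -6.63149525e-04,  4.89635328e-04]), 'effort': array([ 3.38825257e-04, -5.49735332e+01,  1.14402082e+00, -1.86635596e+01,
       -5.21173887e-02,  2.36863521e-02,  1.83388142e-04]), 'eef_pos': array([ 288.93331291, -581.93089117,  403.7794054 ]), 'ee_rot': array([ 9.73574363e-01,  2.28368410e-01, -2.14981842e-04, -8.84917246e-04]), 'contact_force': array([ 0.61653156, -0.1997    ,  0.29123096]), 'wrist_torque': array([0.04079495, 0.00438389, 0.0137024 ]), 'opening': 0.9946836017225713}
top [[571.28791846   0.         321.98527495]
 [  0.         571.28791846 245.81335813]
 [  0.           0.           1.        ]] -0.14236351126629188 [[-2.88156402e-02 -9.99582557e-01  2.09080181e-03  1.04924605e+01]
 [ 9.97303154e-01 -2.86085608e-02  6.75867464e-02 -5.30772912e+02]
 [-6.74987180e-02  4.03271861e-03  9.97711211e-01 -1.40825327e+03]
 [ 0.00000000e
[... 632 characters left out ...]
881707e-01 -6.87807730e-01 -4.03415681e-03  3.51365712e+02]
 [ 4.04980441e-01 -4.32124369e-01  8.05766326e-01 -2.64770361e+02]
 [-5.55955565e-01  5.83257282e-01  5.92219852e-01 -1.01332741e+03]
 [ 0.00000000e+00  0.00000000e+00  0.00000000e+00  1.00000000e+00]]
jig [([305.7, 248.0], 0.61)]
guide_top [([310.6, 246.2], 0.75)]
stop [([321.0, 227.2], 0.67), ([377.2, 209.7], 0.61), ([423.5, 244.2], 0.58), ([318.9, 188.0], 0.51)]
stop_face [([378.4, 206.4], 0.88), ([320.4, 226.9], 0.82), ([420.4, 246.2], 0.72), ([319.1, 190.2], 0.71)]
line [([459.4, 217.4], 0.74)]
nut_top [([327.5, 218.5], 0.6)]
spare_nut [([368.2, 232.2], 0.62)]
pencil [([333.6, 269.9], 0.61)]
screwdriver [([464.1, 219.4], 0.56)]
```

View pics/top0.png

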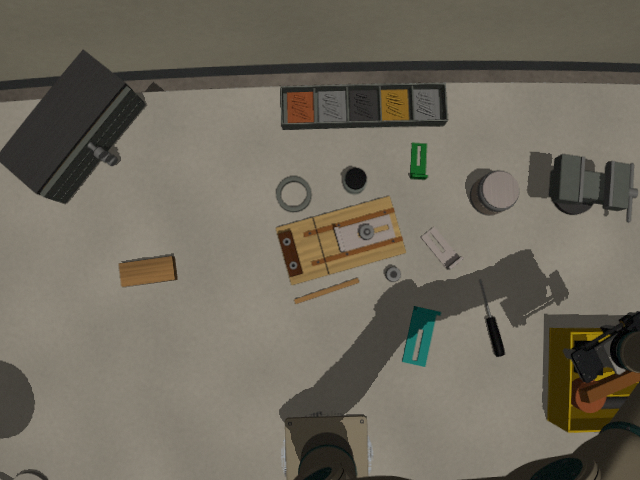

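View pics/side0.png

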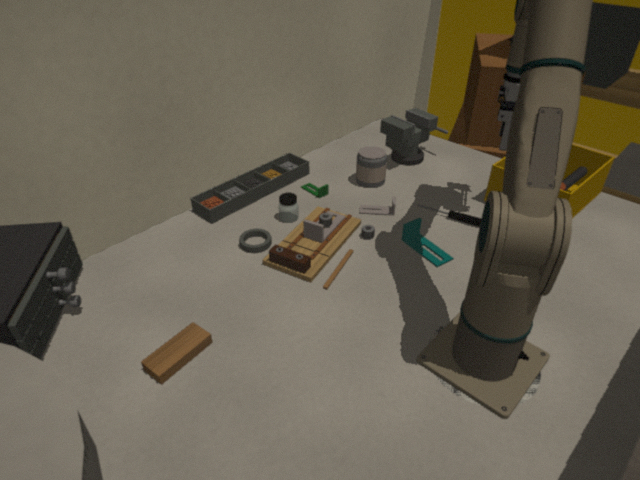

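```bash
python3 - <<'E'
import cv2
a=cv2.imread('pics/top0.png');cv2.imwrite('pics/top0c.png',cv2.resize(a[140:360,270:510],None,fx=3,fy=2.7,interpolation=cv2.INTER_CUBIC))
a=cv2.imread('pics/side0.png');cv2.imwrite('pics/side0c.png',cv2.resize(a[150:330,230:470],None,fx=3.3,fy=3.3,interpolation=cv2.INTER_CUBIC))
E
```

```text
(no output)
```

View pics/top0c.png

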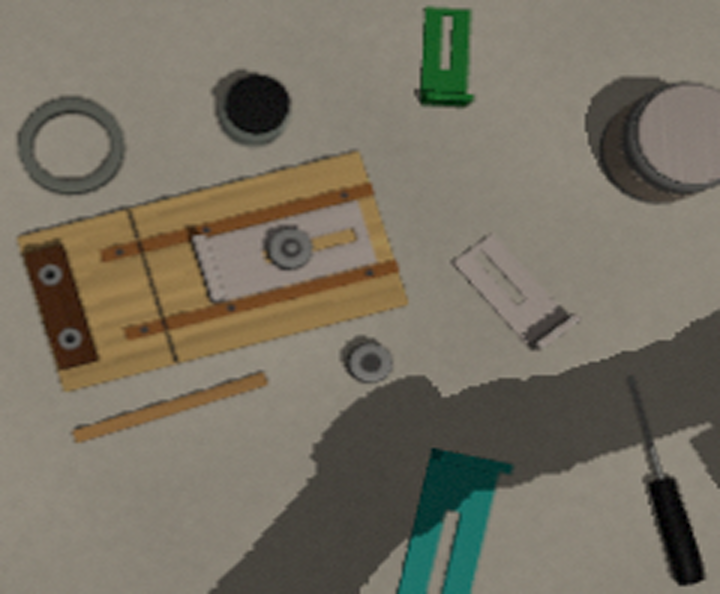

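View pics/side0c.png

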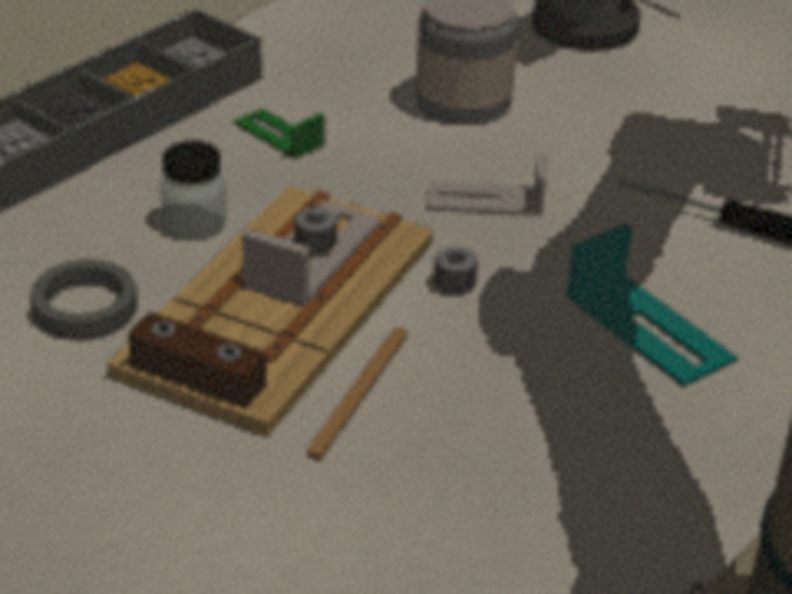

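The stop candidates in the top view are the jig one at (358,233), a small aluminium one at (440,252), a green one at (418,160) and a turquoise one at (420,331). The jig one fits: it is aluminium-coloured, larger than the loose one, and sits around the stud. The enlarged crop confirms this. In top-view pixels the line runs from about (313,217) to (329,274). Next I'll fit the jig pose.

```bash
cat > fit.py <<'E'
from h import *
from scipy.optimize import least_squares
ft=optics.grab_frame('top'); fs=optics.grab_frame('side')
T=lambda p:(p[0]/3+270-.33,p[1]/2.7+140-.33); S=lambda p:(p[0]/3.3+230-.33,p[1]/3.3+150-.33)
obs=[(ft,T((20,234)),(75*-1,215,18)),(ft,T((358,152)),(-75,-85,18)),(ft,T((407,300)),(75,-85,18)),(ft,T((65,389)),(75,215,18)),
(ft,T((291,248)),(0,0,62)),(fs,S((433,232)),(75,-85,18)),(fs,S((266,425)),(75,215,18)),(fs,S((110,366)),(-75,215,18))]
w=np.array([1]*8)
# which side is x: jig x = y cross z
def tw(p,q):
    c,s=np.cos(p[2]),np.sin(p[2]); q=np.array(q,float)
    return np.array([p[0]+c*q[0]-s*q[1],p[1]+s*q[0]+c*q[1],q[2]])
for sg in (1,-1):
    def res(p): return np.concatenate([(proj(f,tw(p,(sg*q[0],q[1],q[2])))[0]-np.array(px)) for f,px,q in obs])
    r=min((least_squares(res,[600,-80,a]) for a in(-.3,.3,2.8,-2.8)),key=lambda r:r.cost)
    print(sg,r.x,r.cost); print(np.round(res(r.x).reshape(-1,2),1).tolist())
    if sg==-1: break
    best=r.x
np.save('jig.npy',best)
E
python3 fit.py
```

```text
1 [ 5.37794910e+02 -1.23405763e+02  3.70876099e-02] 10246.308945295932
[[9.0, 51.0], [16.3, 73.4], [-4.6, -41.0], [-9.7, -66.2], [4.2, 8.8], [-28.6, -14.0], [-49.3, -26.9], [38.7, 15.2]]
-1 [ 5.60505227e+02 -1.13967061e+02  2.46003790e-01] 11.052769841003478
[[-1.9, 0.9], [0.3, -0.8], [0.7, 1.6], [-0.8, 1.3], [-0.0, -0.4], [0.3, -1.7], [0.4, -1.6], [-1.4, -2.0]]
```

```bash
cat > ov.py <<'E'
from h import *
def tw(p,q):
    c,s=np.cos(p[2]),np.sin(p[2]); q=np.atleast_2d(np.array(q,float))
    return np.c_[p[0]+c*q[:,0]-s*q[:,1],p[1]+s*q[:,0]+c*q[:,1],q[:,2]]
def overlay(f,p,s,L,box,k,name):
    x0,y0,x1,y1=box
    im=cv2.resize(f['img'][y0:y1,x0:x1],None,fx=k,fy=k,interpolation=cv2.INTER_CUBIC)
    segs=[([(-75,-85,18),(75,-85,18),(75,215,18),(-75,215,18),(-75,-85,18)],(255,0,0)),
     ([(-30,84+s,74),(30,84+s,74),(30,94+s,74),(-30,94+s,74),(-30,84+s,74)],(0,255,0)),
     ([(-30,94+s,18),(30,94+s,18)],(0,255,0)),([(-30,-50+s,24),(30,-50+s,24)],(0,255,0)),
     ([(-75,L,18),(75,L,18)],(255,0,255)),
     ([(-55,178,54),(55,178,54),(55,212,54),(-55,212,54),(-55,178,54)],(0,255,255)),
     ([(18*np.cos(a),18*np.sin(a),54) for a in np.linspace(0,6.3,25)],(0,0,255))]
    for pts,c in segs:
        u=(proj(f,tw(p,pts))-[x0,y0]+.5)*k
        cv2.polylines(im,[np.round(u).astype(int)],False,c,1)
    save(im,name)
TB=(270,190,410,295); SB=(255,195,370,285)
E
python3 - <<'E'
from ov import *
p=[560.5,-114,.246]
overlay(optics.grab_frame('top'),p,-40+10,115,TB,5.5,'o1.png'); overlay(optics.grab_frame('side'),p,-30,115,SB,6.5,'o2.png')
E
```

```text
(no output)
```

View pics/o1.png

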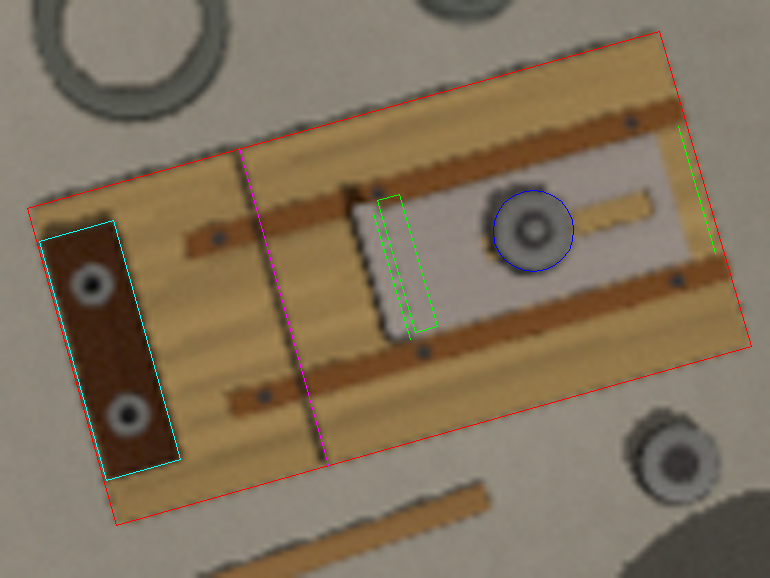

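View pics/o2.png

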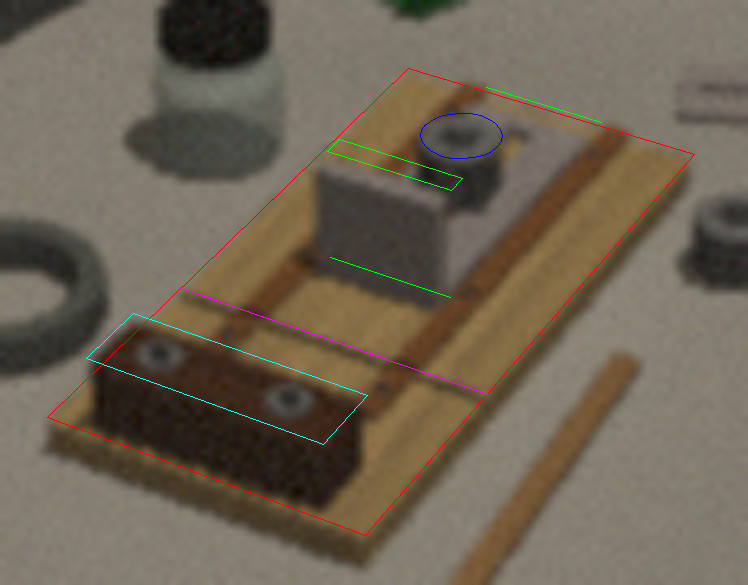

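```bash
cat > rect.py <<'E'
from ov import *
def rect(f,p,z,xr,yr,st=.5):
    X,Y=np.meshgrid(np.arange(*xr,st),np.arange(*yr,st),indexing='ij')
    uv=proj(f,tw(p,np.c_[X.ravel(),Y.ravel(),np.full(X.size,z)])).reshape(*X.shape,2).astype(np.float32)
    return cv2.remap(f['img'],uv[...,0],uv[...,1],cv2.INTER_CUBIC)
E
cat > m.py <<'E'
from rect import *
import sys
p=[560.5,-114,.246]
fr=[optics.grab_frame('top') for _ in range(1)]
fs=optics.grab_frame('side')
pr=lambda a:' '.join('%d'%v for v in a)
for n,f in(('top',fr[0]),('side',fs)):
  for z,xr in((18,(-26,26)),(18,(46,70)),(18,(-70,-46)),(74,(-20,20))):
    r=rect(f,p,z,xr,(50,130),1).astype(float).mean(2).mean(0); print(n,z,xr,'y50..:',pr(r))
f=fr[0]
save(cv2.resize(rect(f,p,18,(-90,90),(-100,230),.5),None,fx=1.2,fy=1.2),'r_t.png'); save(cv2.resize(rect(fs,p,18,(-90,90),(-100,230),.5),None,fx=1.2,fy=1.2),'r_s.png')
E
python3 m.py
```

```text
top 18 (-26, 26) y50..: 134 134 134 134 134 134 134 134 133 131 130 129 130 132 135 137 137 136 137 135 128 114 93 71 61 67 84 101 110 115 115 114 113 113 114 113 113 113 114 114 114 114 114 114 114 114 114 114 114 114 114 113 113 113 113 114 114 113 113 113 113 114 113 108 97 81 68 64 72 87 101 110 114 114 113 113 113 113 113 113
top 18 (46, 70) y50..: 111 112 112 112 112 112 112 112 112 111 111 111 111 112 112 112 112 111 111 111 110 109 109 109 109 109 109 110 110 111 111 111 111 111 111 111 110 110 110 110 111 111 111 111 111 111 110 110 111 111 111 111 112 112 111 111 111 111 111 111 111 112 111 105 94 78 65 61 70 86 100 108 111 111 111 110 110 110 111 111
top 18 (-70, -46) y50..: 111 111 111 111 111 111 112 112 112 111 111 111 111 111 111 111 111 111 111 110 111 111 111 111 111 111 111 110 110 111 111 111 111 111 111 110 110 110 110 110 110 110 110 110 110 110 110 110 110 110 110 110 110 110 110 111 111 111 112 112 112 113 111 106 94 78 65 61 70 86 100 109 112 112 111 110 111 111 111 111
top 74 (-20, 20) y50..: 134 133 133 133 133 134 134 134 133 134 134 134 131 129 129 129 132
[... 777 characters left out ...]
1 101 102 103 103 103 103 102 101 100 99 96 93 88 83 77 73 71 72 76 81 86 91 96 99 101 102 102
side 18 (-70, -46) y50..: 103 103 102 102 102 101 101 101 101 102 103 103 103 103 102 102 101 101 101 102 102 102 103 103 103 103 103 102 102 102 102 102 102 102 102 102 102 102 102 102 101 101 101 101 101 102 102 102 102 102 102 102 102 102 102 102 102 102 102 102 103 102 101 99 95 90 84 77 72 70 72 77 83 89 95 99 101 102 103 103
side 74 (-20, 20) y50..: 72 72 72 73 73 74 75 76 77 78 78 79 79 81 83 86 90 94 99 103 106 109 111 111 110 107 103 97 90 82 75 70 65 62 60 59 58 58 59 59 59 59 59 60 60 61 61 62 63 64 64 65 65 66 66 67 68 69 70 70 71 72 73 73 73 73 74 74 74 75 75 75 75 75 75 75 75 75 75 74
```

View pics/r_t.png

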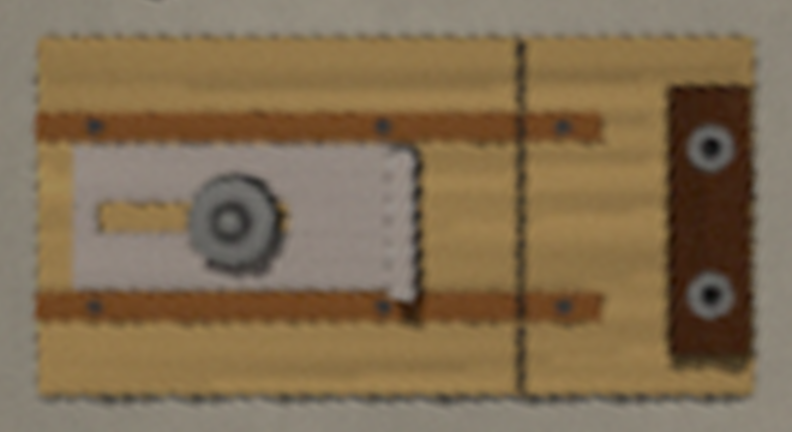

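View pics/r_s.png

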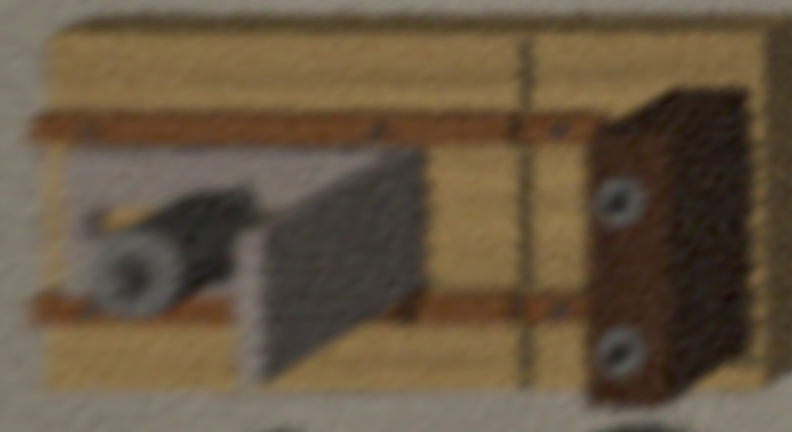

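>>> apply_moves(
  rows=[
    {"dp": [0, 0, 0], "spin": 0.11, "gripper": 146},
    {"dp": [0, 0, 0], "spin": 0.105, "gripper": 146},
    {"dp": [3.0, -3.6, 0], "spin": 0, "gripper": 146},
    {"dp": [3.8, -4.6, 0], "spin": 0, "gripper": 146},
    {"dp": [3.8, -4.6, 0], "spin": 0, "gripper": 146},
    {"dp": [3.8, -4.6, 0], "spin": 0, "gripper": 146},
    {"dp": [3.8, -4.6, 0], "spin": 0, "gripper": 146},
    {"dp": [3.8, -4.6, 0], "spin": 0, "gripper": 146},
    {"dp": [3.8, -4.6, 0], "spin": 0, "gripper": 146},
    {"dp": [3.8, -4.6, 0], "spin": 0, "gripper": 146},
    {"dp": [3.8, -4.6, 0], "spin": 0, "gripper": 146},
    {"dp": [3.0, -3.6, 0], "spin": 0, "gripper": 146},
  ],
  grip_force=20,
)

```text
time_s: 2.8
eef_pos: [535.9, -64.2, 404.9]
ee_rot: [0.992, 0.124, 0.0, -0.0]
contact_force: [0.6, -0.6, -0.1]
opening: 0.427
```

```bash
cat > st.py <<'E'
from h import *
from scipy.spatial.transform import Rotation as R
def st(tx=None,ty=None,tz=None,a=None):
    s=telemetry.observe(); r=R.from_quat(s['ee_rot']).as_matrix(); e=s['eef_pos']
    print('t',round(s['time_s'],2),'pos',np.round(e,1),'a',round(np.arctan2(r[1,0],r[0,0]),4),'tilt',np.round(r[:2,2],4),'F',np.round(s['contact_force'],1),'M',np.round(s['wrist_torque'],2),'open',round(s['opening']*94,1),'q',np.round(s['joints'],2),'qd',np.abs(s['qd']).max().round(2))
    if tx is not None:
        d=np.array([tx,ty,tz])-e; print('dp cm',np.round(r.T@d/10,2),'spin',np.round((np.arctan2(r[1,0],r[0,0])-a),4))
E
python3 -c "
from st import *
st(543.7,-47.1,238,.246)"
```

```text
t 2.8 pos [535.9 -64.2 404.9] a 0.2477 tilt [0.0009 0.0005] F [ 0.6 -0.6 -0.1] M [-0.05 -0.03  0.01] open 40.2 q [ 0.02  0.47  0.07  1.83 -0.04  0.84 -1.21] qd 0.67
dp cm [ 1.15 -1.46 16.69] spin 0.0017
```

>>> apply_moves(
  rows=[
    {"dp": [0, 0, 3], "spin": 0, "gripper": 146},
    {"dp": [0, 0, 3], "spin": 0, "gripper": 146},
    {"dp": [0, 0, 0], "spin": 0, "gripper": 146},
    {"dp": [0, 0, 0], "spin": 0, "gripper": 146},
  ],
)

```text
time_s: 3.3
eef_pos: [535.5, -67.1, 345.6]
ee_rot: [0.992, 0.122, 0.001, 0.0]
contact_force: [-0.6, -0.5, 0.5]
opening: 0.426
```

```bash
python3 -c "
from st import *
st(543.7,-47.1,238,.246)"
```

```text
t 3.3 pos [535.5 -67.1 345.6] a 0.2454 tilt [ 0.0014 -0.0002] F [-0.6 -0.5  0.5] M [0.05 0.04 0.08] open 40.0 q [ 0.03  0.55  0.06  1.89 -0.05  0.7  -1.2 ] qd 0.01
dp cm [ 1.27 -1.75 10.76] spin -0.0006
```

>>> apply_moves(
  rows=[
    {"dp": [1.25, -1.75, 0], "spin": 0, "gripper": 146},
    {"dp": [0, 0, 3], "spin": 0, "gripper": 146},
    {"dp": [0, 0, 2], "spin": 0, "gripper": 146},
    {"dp": [0, 0, 0], "spin": 0, "gripper": 146},
    {"dp": [0, 0, 0], "spin": 0, "gripper": 146},
  ],
)

```text
time_s: 3.92
eef_pos: [543.6, -47.1, 296.1]
ee_rot: [0.992, 0.122, 0.001, 0.0]
contact_force: [-0.2, -0.2, 0.2]
opening: 0.425
```

```bash
python3 -c "
from st import *
st(543.7,-47.1,238,.246)
f=optics.grab_frame('side');save(cv2.resize(f['img'][130:300,240:400],None,fx=3.5,fy=3.5,interpolation=2),'s1.png')
f=optics.grab_frame('top');save(cv2.resize(f['img'][170:310,260:420],None,fx=4,fy=4,interpolation=2),'t1.png')"
```

```text
t 3.92 pos [543.6 -47.1 296.1] a 0.2454 tilt [ 0.0025 -0.0001] F [-0.2 -0.2  0.2] M [-0.01 -0.03  0.03] open 40.0 q [-0.    0.63  0.05  1.91 -0.06  0.6  -1.24] qd 0.01
dp cm [-0.    0.    5.81] spin -0.0006
```

View pics/s1.png

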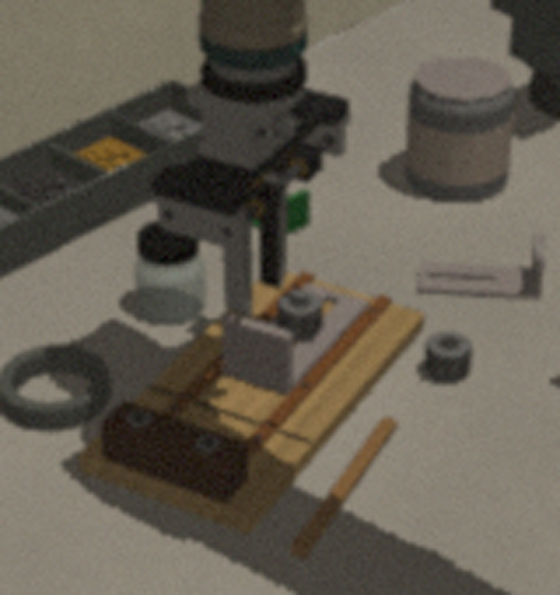

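View pics/t1.png

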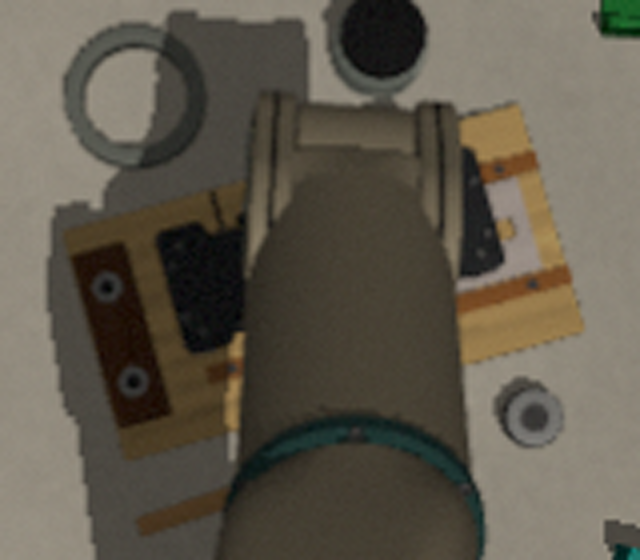

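The crops show the open fingers straddling the stop's upright plate: in the side crop the tips are at about (240,310) and (272,282), and the plate top is at (262,335). I'll descend and grip.

>>> apply_moves(
  rows=[
    {"dp": [0, 0, 2], "spin": 0, "gripper": 146},
    {"dp": [0, 0, 2], "spin": 0, "gripper": 146},
    {"dp": [0, 0, 1.8], "spin": 0, "gripper": 146},
    {"dp": [0, 0, 0], "spin": 0, "gripper": 146},
    {"dp": [0, 0, 0], "spin": 0, "gripper": 255},
    {"dp": [0, 0, 0], "spin": 0, "gripper": 255},
    {"dp": [0, 0, 0], "spin": 0, "gripper": 255},
    {"dp": [0, 0, 0], "spin": 0, "gripper": 255},
    {"dp": [0, 0, 0], "spin": 0, "gripper": 255},
  ],
  grip_force=15,
)

```text
time_s: 5.15
eef_pos: [543.1, -46.7, 237.2]
ee_rot: [0.992, 0.123, 0.0, -0.0]
contact_force: [-0.3, 0.6, 5.9]
opening: 0.105
```

```bash
python3 -c "
from st import *
st(543.7,-47.1,238,.246)"
```

```text
t 5.15 pos [543.1 -46.7 237.2] a 0.2459 tilt [0.0007 0.0003] F [-0.3  0.6  5.9] M [ 0.18  0.17 -0.  ] open 9.9 q [ 0.01  0.73  0.04  1.95 -0.06  0.47 -1.23] qd 0.0
dp cm [ 0.05  0.06 -0.08] spin -0.0001
```

>>> apply_moves(
  rows=[
    {"dp": [0, -0.5, 0], "spin": 0, "gripper": 255},
    {"dp": [0, -0.5, 0], "spin": 0, "gripper": 255},
    {"dp": [0, -0.5, 0], "spin": 0, "gripper": 255},
    {"dp": [0, -0.5, 0], "spin": 0, "gripper": 255},
    {"dp": [0, -0.5, 0], "spin": 0, "gripper": 255},
    {"dp": [0, -0.5, 0], "spin": 0, "gripper": 255},
    {"dp": [0, -0.5, 0], "spin": 0, "gripper": 255},
    {"dp": [0, -0.5, 0], "spin": 0, "gripper": 255},
    {"dp": [0, 0, 0], "spin": 0, "gripper": 255},
    {"dp": [0, 0, 0], "spin": 0, "gripper": 255},
  ],
)

```text
time_s: 6.4
eef_pos: [533.8, -8.3, 237.2]
ee_rot: [0.992, 0.122, 0.001, 0.001]
contact_force: [1.2, -2.4, 6.5]
opening: 0.106
```

```bash
python3 -c "
from st import *
st(543.1-.2435*43,-46.7+.97*43,238,.246)
from rect import *
f=optics.grab_frame('side');save(cv2.resize(f['img'][200:290,260:370],None,fx=7,fy=6.5,interpolation=2),'s2.png')
p=[560.5,-114,.246]
save(cv2.resize(rect(f,p,18,(-90,90),(60,180),.25),None,fx=1.6,fy=.83),'r2.png')
for xr in((-26,-5),(-5,26),(46,70),(-70,-46)): print(xr,rect(f,p,18,xr,(100,130),1).mean(2).mean(0).astype(int))"
```

```text
t 6.4 pos [533.8  -8.3 237.2] a 0.2456 tilt [ 0.002  -0.0008] F [ 1.2 -2.4  6.5] M [-0.76 -0.14 -0.03] open 9.9 q [-0.07  0.72  0.05  1.98 -0.08  0.45 -1.29] qd 0.0
dp cm [-0.03 -0.35 -0.08] spin -0.0004
(-26, -5) [ 64  63  63  63  63  62  62  62  61  61  61  60  60  59  58  56  55  56
  59  64  71  79  88  97 103 108 110 112 112 112]
(-5, 26) [61 61 61 61 62 62 62 62 61 61 60 59 58 55 52 49 46 43 43 43 45 48 52 56
 59 62 65 67 68 69]
(46, 70) [56 56 56 56 56 56 56 56 55 54 54 53 53 51 50 48 46 44 42 41 42 43 45 47
 49 51 53 54 54 55]
(-70, -46) [108 108 108 108 108 108 108 108 108 108 109 108 107 105 100  94  86  79
  74  72  74  79  86  93  99 104 107 108 109 109]
```

View pics/s2.png

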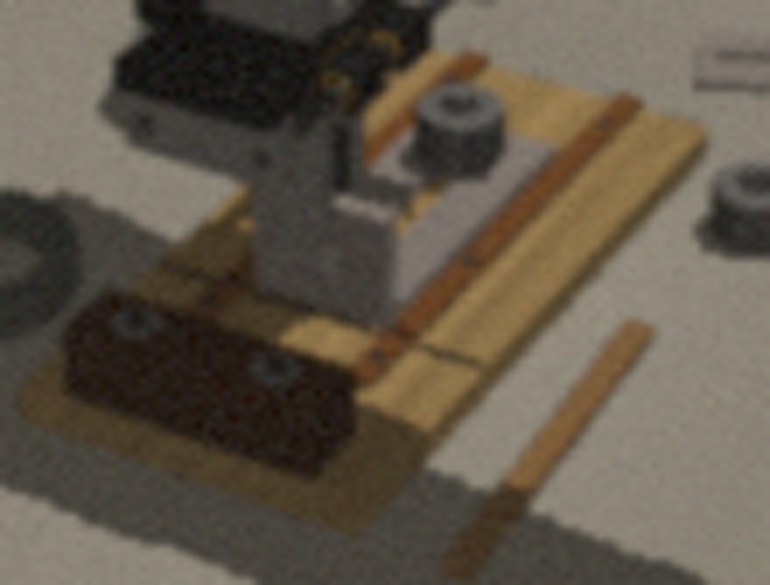

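>>> apply_moves(
  rows=[
    {"dp": [0, -0.17, 0], "spin": 0, "gripper": 255},
    {"dp": [0, -0.17, 0], "spin": 0, "gripper": 255},
    {"dp": [0, 0, 0], "spin": 0, "gripper": 255},
    {"dp": [0, 0, 0], "spin": 0, "gripper": 255},
  ],
)

```text
time_s: 6.95
eef_pos: [533.0, -5.6, 237.2]
ee_rot: [0.992, 0.122, 0.001, 0.001]
contact_force: [1.2, -3.9, 6.1]
opening: 0.105
```

```bash
python3 -c "
from st import *
st(543.1-.2435*43,-46.7+.97*43,238,.246)
"
```

```text
t 6.95 pos [533.   -5.6 237.2] a 0.2451 tilt [ 0.0023 -0.0014] F [ 1.2 -3.9  6.1] M [-1.08 -0.18  0.03] open 9.9 q [-0.08  0.72  0.05  1.98 -0.08  0.44 -1.29] qd 0.0
dp cm [-0.02 -0.06 -0.08] spin -0.0009
```

>>> apply_moves(
  rows=[
    {"dp": [0, 0, 0], "spin": 0, "gripper": 180},
    {"dp": [0, 0, 0], "spin": 0, "gripper": 146},
    {"dp": [0, 0, 0], "spin": 0, "gripper": 146},
    {"dp": [0, 0, -4], "spin": 0, "gripper": 146},
    {"dp": [0, 0, -6], "spin": 0, "gripper": 146},
    {"dp": [0, 4, -2], "spin": 0, "gripper": 146},
    {"dp": [0, 5, 0], "spin": 0, "gripper": 146},
    {"dp": [0, 5, 0], "spin": 0, "gripper": 146},
    {"dp": [0, 5, 0], "spin": 0, "gripper": 146},
    {"dp": [0, 5, 0], "spin": 0, "gripper": 146},
    {"dp": [0, 4, 0], "spin": 0, "gripper": 146},
    {"dp": [0, 0, 0], "spin": 0, "gripper": 146},
  ],
)

```text
time_s: 8.45
eef_pos: [599.7, -280.2, 356.0]
ee_rot: [0.993, 0.12, -0.0, 0.001]
contact_force: [-1.1, 0.8, 0.1]
opening: 0.426
```

```bash
cat > look.py <<'E'
import sys
from st import *
from rect import *
n=sys.argv[1]
st()
p=[560.5,-114,.246]
ft=optics.grab_frame('top');fs=optics.grab_frame('side')
save(cv2.resize(fs['img'][200:290,260:370],None,fx=7,fy=6.5,interpolation=2),n+'s.png')
save(cv2.resize(ft['img'][190:300,265:415],None,fx=5.3,fy=5.3,interpolation=2),n+'t.png')
a=rect(ft,p,18,(-80,80),(60,180),.4);b=rect(fs,p,18,(-80,80),(60,180),.4)
save(cv2.resize(np.hstack([a,b]),None,fx=1.3,fy=1.3),n+'r.png')
for nm,f in(('t',ft),('s',fs)):
  for z,xr in((18,(-26,-5)),(18,(-5,26)),(18,(46,70)),(18,(-70,-46)),(74,(-20,20))): print(nm,z,xr,'y95:',rect(f,p,z,xr,(95,130),1).mean(2).mean(0).astype(int))
E
python3 look.py a
```

```text
t 8.45 pos [ 599.7 -280.2  356. ] a 0.2404 tilt [-0.0007 -0.0021] F [-1.1  0.8  0.1] M [ 0.01  0.01 -0.03] open 40.1 q [ 0.35  0.7   0.07  1.53 -0.05  0.91 -0.89] qd 0.05
t 18 (-26, -5) y95: [ 73  73  73  73  73  73  72  71  71  72  73  74  75  75  74  75  75  74
  70  61  48  36  32  37  47  57  66  72  76  79  83  88  94 103 112]
t 18 (-5, 26) y95: [ 73  73  73  73  73  72  70  71  77  87  98 107 116 123 130 137 142 141
 133 113  84  57  49  61  84 103 115 121 122 123 123 123 124 123 123]
t 18 (46, 70) y95: [121 121 121 121 121 121 121 122 122 121 121 120 120 120 120 120 121 119
 114 103  87  72  68  76  93 108 118 121 121 120 120 120 120 121 122]
t 18 (-70, -46) y95: [62 62 62 62 61 61 61 61 62 62 62 62 62 62 62 62 63 62 59 51 42 34 33 38
 47 56 61 63 62 62 62 62 62 61 61]
t 74 (-20, 20) y95: [ 72  72  73  73  73  73  73  72  71  73  79  87  94 101 107 112 117 123
 123 117 101  76  52  44  55  75  92 103 109 112 114 117 119 122 123]
s 18 (-26, -5) y95: [58 57 57 58 58 58 58 58 58 59 60 60 60 60 59 59 59 58 58 57 55 52 48 45
 43 43 45 49 53 58 62 66 71 76 82]
s 18 (-5, 26) y95: [ 58  59  59  60  60  60  60  61  61  60  60  60  59  59  58  58  58  57
  55  53  50  48  46  47  51  58  67  77  86  94  99 103 105 105 106]
s 18 (46, 70) y95: [102 103 103 103 104 104 104 104 104 104 104 105 105 106 106 106 104 102
  98  94  89  84  78  74  71  72  75  80  86  92  97 101 103 104 105]
s 18 (-70, -46) y95: [54 54 54 54 54 54 55 55 55 55 55 55 55 55 54 54 54 54 53 51 48 45 41 39
 38 40 42 46 48 51 52 53 54 54 53]
s 74 (-20, 20) y95: [50 51 51 51 51 50 50 50 50 51 53 55 58 62 67 73 78 82 85 87 88 88 87 84
 80 75 71 67 64 62 60 59 58 58 58]
```

View pics/as.png

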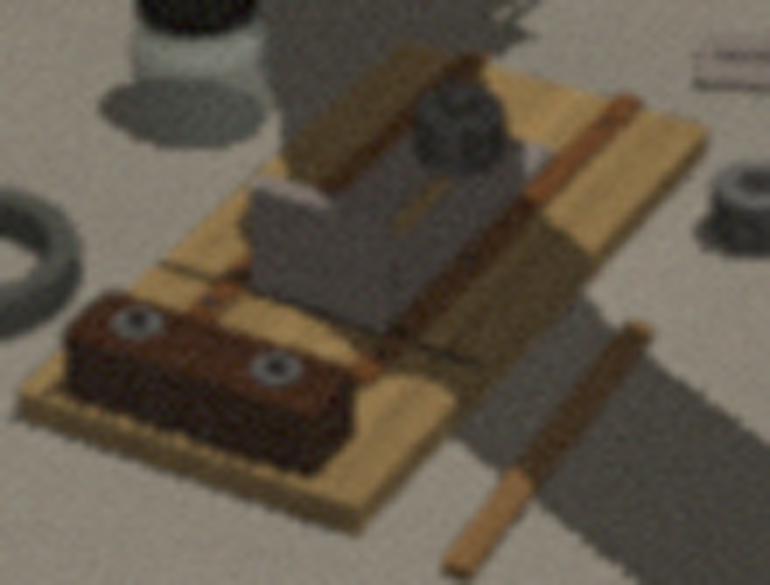

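View pics/at.png

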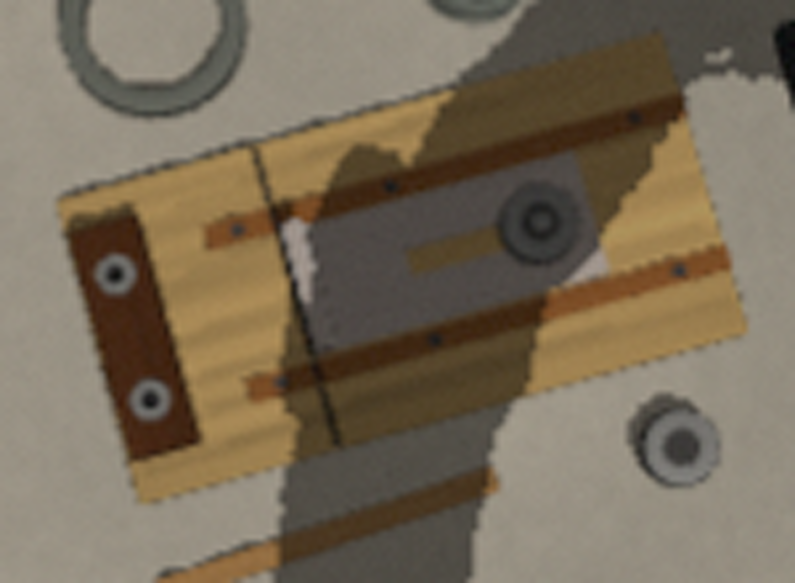

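```bash
cat > fit1.py <<'E'
import sys
from rect import *
from scipy.special import erf
from scipy.optimize import curve_fit
p=[560.5,-114,.246]
def run(plate_x,line_x,lo=108,shots=6):
    f=optics.grab_frame('top'); im=f['img'].astype(float)
    for _ in range(shots-1):
        im=im+optics.grab_frame('top')['img']
    f=dict(f); f['img']=(im/shots).astype(np.float32)
    st=.25; y=np.arange(lo,128,st)
    S=lambda y,c,s:.5*(1+erf((y-c)/s/1.414))
    L=lambda y,c,s,W,D:W-D*(S(y,c-1.49,s)-S(y,c+1.49,s))
    cs=[]
    for xr in line_x:
        I=rect(f,p,18,xr,(lo,128),st).mean(2).mean(0)
        po,_=curve_fit(L,y,I,[117,1,120,70]); cs.append((np.mean(xr),*po)); print('line',xr,np.round(po,2),'rms',np.std(I-L(y,*po)).round(2))
    cs=np.array(cs); k=np.polyfit(cs[:,0],cs[:,1],1 if len(cs)>1 else 0)
    sg=abs(cs[:,2]).mean()
    for xr in plate_x:
        c=np.polyval(k,np.mean(xr)); I=rect(f,p,18,xr,(lo,128),st).mean(2).mean(0)
        M=lambda y,e,P,D,W:P+(D-P)*S(y,e,sg)+(W-D)*S(y,c+1.49,sg)
        w=(y>c-5.5)
        po,_=curve_fit(M,y[w],I[w],[c-2,140,60,120])
        uv=proj(f,tw(p,[[np.mean(xr),po[0],18]]))[0]
        q=toz(f,uv,74)[0]; d=q[:2]-np.array(p[:2]); y74=-np.sin(p[2])*d[0]+np.cos(p[2])*d[1]
        print('plate',xr,np.round(po,2),'rms',np.std(I[w]-M(y[w],*po)).round(2),'line',c.round(2),'edge z18',po[0].round(2),'face z74',y74.round(2),'face-line',(y74-c).round(2))
E
python3 -c "
from fit1 import *
run([(8,14),(14,20),(20,26),(10,26)],[(46,58),(58,70)])
"
```

```text
line (46, 58) [116.8    1.59 120.78  83.03] rms 0.93
line (58, 70) [116.77   1.63 122.61  88.59] rms 0.67
plate (8, 14) [115.07 151.88  24.43 125.42] rms 1.8 line 116.91 edge z18 115.07 face z74 116.14 face-line -0.77
plate (14, 20) [114.67 149.56  36.73 120.02] rms 1.39 line 116.89 edge z18 114.67 face z74 115.75 face-line -1.14
plate (20, 26) [114.64 148.8   32.93 120.86] rms 1.87 line 116.88 edge z18 114.64 face z74 115.73 face-line -1.15
plate (10, 26) [114.81 149.91  29.11 121.28] rms 1.57 line 116.89 edge z18 114.81 face z74 115.89 face-line -1.0
```

The top view puts the face about 1.0 mm short of the line centre. That is already on the 3 mm line, but I'll re-grip and nudge it.

```bash
python3 -c "
from st import *
st(532.9,-5.0,350,.246)"
```

```text
t 8.85 pos [ 600.7 -275.1  356.9] a 0.2474 tilt [0.0001 0.0005] F [0.4 0.1 0.5] M [ 0.02  0.03 -0.02] open 40.3 q [ 0.35  0.69  0.07  1.53 -0.05  0.91 -0.89] qd 0.0
dp cm [  0.04 -27.85   0.7 ] spin 0.0014
```

>>> apply_moves(
  rows=[
    {"dp": [0, -4.0, 0.7], "spin": 0, "gripper": 146},
    {"dp": [0, -5, 0], "spin": 0, "gripper": 146},
    {"dp": [0, -5, 0], "spin": 0, "gripper": 146},
    {"dp": [0, -5, 0], "spin": 0, "gripper": 146},
    {"dp": [0, -5, 0], "spin": 0, "gripper": 146},
    {"dp": [0, -3.9, 0], "spin": 0, "gripper": 146},
    {"dp": [0, 0, 0], "spin": 0, "gripper": 146},
    {"dp": [0, 0, 0], "spin": 0, "gripper": 146},
    {"dp": [0, 0, 0], "spin": 0, "gripper": 146},
  ],
)

```text
time_s: 9.98
eef_pos: [532.8, -7.1, 349.8]
ee_rot: [0.993, 0.121, 0.0, 0.0]
contact_force: [0.0, 1.1, 0.6]
opening: 0.427
```

```bash
python3 -c "
from st import *
st(532.9,-5.0,239,.246)"
```

```text
t 9.97 pos [532.8  -7.1 349.8] a 0.2435 tilt [ 0.0005 -0.0008] F [0.  1.1 0.6] M [0.06 0.08 0.02] open 40.1 q [-0.1   0.54  0.08  1.9  -0.06  0.7  -1.3 ] qd 0.01
dp cm [ 0.05 -0.22 11.08] spin -0.0025
```

>>> apply_moves(
  rows=[
    {"dp": [0, -0.1, 3], "spin": 0, "gripper": 146},
    {"dp": [0, -0.1, 3], "spin": 0, "gripper": 146},
    {"dp": [0, 0, 3], "spin": 0, "gripper": 146},
    {"dp": [0, 0, 2], "spin": 0, "gripper": 146},
    {"dp": [0, 0, 0], "spin": 0, "gripper": 146},
    {"dp": [0, 0, 0], "spin": 0, "gripper": 255},
    {"dp": [0, 0, 0], "spin": 0, "gripper": 255},
    {"dp": [0, 0, 0], "spin": 0, "gripper": 255},
    {"dp": [0, 0, 0], "spin": 0, "gripper": 255},
    {"dp": [0, 0, 0], "spin": 0, "gripper": 255},
  ],
)

```text
time_s: 11.22
eef_pos: [532.6, -4.2, 240.5]
ee_rot: [0.992, 0.122, 0.001, 0.0]
contact_force: [-0.6, -2.8, 5.9]
opening: 0.106
```

```bash
python3 -c "
from st import *
st(532.8,-4.6,239,.246)"
```

```text
t 11.22 pos [532.6  -4.2 240.5] a 0.2454 tilt [ 0.0018 -0.0005] F [-0.6 -2.8  5.9] M [-0.4   0.02  0.02] open 9.9 q [-0.08  0.71  0.06  1.98 -0.08  0.45 -1.29] qd 0.0
dp cm [0.01 0.04 0.15] spin -0.0006
```

>>> apply_moves(
  rows=[
    {"dp": [0, 0, 0], "spin": 0, "gripper": 180},
    {"dp": [0, 0, 0], "spin": 0, "gripper": 146},
    {"dp": [0, 0, 0], "spin": 0, "gripper": 146},
    {"dp": [0, 0, -4], "spin": 0, "gripper": 146},
    {"dp": [0, 0, -6], "spin": 0, "gripper": 146},
    {"dp": [0, 4, -2], "spin": 0, "gripper": 146},
    {"dp": [0, 5, 0], "spin": 0, "gripper": 146},
    {"dp": [0, 5, 0], "spin": 0, "gripper": 146},
    {"dp": [0, 5, 0], "spin": 0, "gripper": 146},
    {"dp": [0, 5, 0], "spin": 0, "gripper": 146},
    {"dp": [0, 5, 0], "spin": 0, "gripper": 146},
    {"dp": [0, 3, 0], "spin": 0, "gripper": 146},
  ],
)

```text
time_s: 12.72
eef_pos: [609.6, -317.2, 359.2]
ee_rot: [0.993, 0.121, -0.0, 0.0]
contact_force: [-0.2, 0.4, -0.8]
opening: 0.431
```

>>> apply_moves(
  rows=[
    {"dp": [0, 0, 0], "spin": -0.18, "gripper": 90},
    {"dp": [0, 0, 0], "spin": -0.18, "gripper": 90},
    {"dp": [0, 0, 0], "spin": -0.18, "gripper": 90},
    {"dp": [0, 0, 0], "spin": -0.18, "gripper": 90},
    {"dp": [0, 0, 0], "spin": -0.18, "gripper": 90},
    {"dp": [0, 0, 0], "spin": -0.18, "gripper": 90},
    {"dp": [0, 0, 0], "spin": -0.18, "gripper": 90},
    {"dp": [0, 0, 0], "spin": -0.18, "gripper": 90},
    {"dp": [0, 0, 0], "spin": -0.18, "gripper": 90},
    {"dp": [0, 0, 0], "spin": -0.18, "gripper": 90},
  ],
)

```text
time_s: 13.98
eef_pos: [609.8, -314.1, 359.2]
ee_rot: [0.518, 0.855, -0.0, -0.0]
contact_force: [-0.7, -1.0, 0.3]
opening: 0.648
```

```bash
python3 look.py b | head -1; python3 -c "
from fit1 import *
run([(-26,-14),(-20,-8),(8,14),(14,20),(20,26),(10,26)],[(46,58),(58,70)])
"
```

```text
t 13.97 pos [ 609.8 -314.1  359.2] a 2.0518 tilt [-0.0009  0.0004] F [-0.7 -1.   0.3] M [-0.03 -0.07  0.01] open 60.9 q [ 0.66  0.76 -0.42  1.44  0.33  1.01  0.65] qd 1.19
line (46, 58) [116.88   1.69 122.08  90.04] rms 0.66
line (58, 70) [116.78   1.66 123.06  89.44] rms 0.72
plate (-26, -14) [116.32 151.64  45.78 128.34] rms 1.04 line 117.46 edge z18 116.32 face z74 117.34 face-line -0.12
plate (-20, -8) [116.82 152.08  -8.44 130.19] rms 0.79 line 117.41 edge z18 116.82 face z74 117.82 face-line 0.4
plate (8, 14) [116.17 149.98  55.87 125.04] rms 0.77 line 117.21 edge z18 116.17 face z74 117.19 face-line -0.02
plate (14, 20) [116.27 149.87  47.07 120.29] rms 1.43 line 117.16 edge z18 116.27 face z74 117.29 face-line 0.13
plate (20, 26) [116.66 148.58  32.74 120.33] rms 1.41 line 117.11 edge z18 116.66 face z74 117.66 face-line 0.55
plate (10, 26) [116.47 149.45  42.04 121.03] rms 1.1 line 117.15 edge z18 116.47 face z74 117.48 face-line 0.33
```

View pics/bs.png

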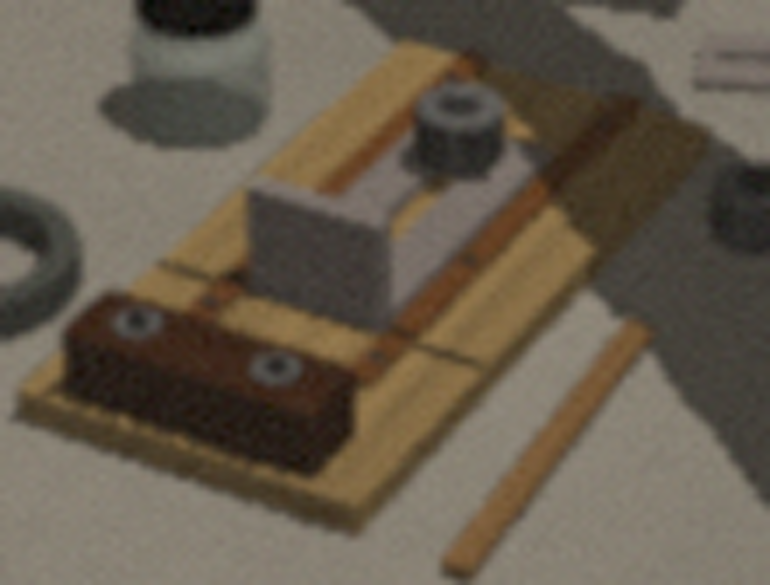

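View pics/bt.png

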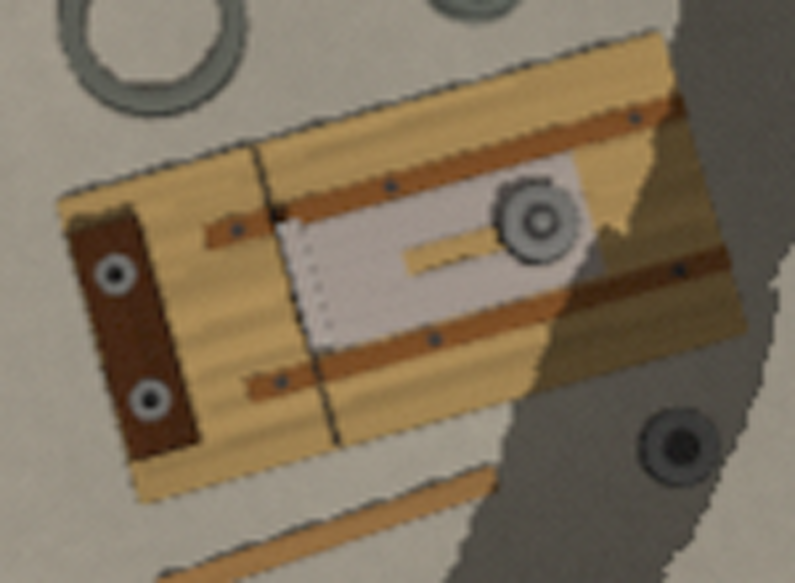

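```bash
python3 -c "
from rect import *
from st import *
ft=optics.grab_frame('top');fs=optics.grab_frame('side')
print(find_in(ft,'nut_top')[:2],find_in(fs,'nut_top')[:2])
p=[560.5,-114,.246]
for n,f in(('t',ft),('s',fs)):
  save(cv2.resize(rect(f,p,62 if n=='t' else 54,(-30,30),(-30,30),.2),None,fx=2,fy=2),'nut_'+n+'.png')
print(toz(ft,[541/5.3+265-.4,221/5.3+190-.4],62))
st(560.5,-114,350,.246+3.1416)"
```

```text
[{'point': [364.1, 230.1], 'conf': 0.54}, {'point': [285.6, 189.9], 'conf': 0.34}] [{'point': [324.9, 221.7], 'conf': 0.71}]
[[ 560.04718109 -113.985959     62.        ]]
t 14.57 pos [ 610.  -314.1  359.7] a 2.0454 tilt [-0.     -0.0001] F [-0.4  0.8 -0.4] M [ 0.01 -0.08  0.02] open 60.5 q [ 0.66  0.76 -0.42  1.44  0.33  1.01  0.64] qd 0.0
dp cm [20.06  4.74  0.97] spin -1.3422
```

View pics/nut_t.png

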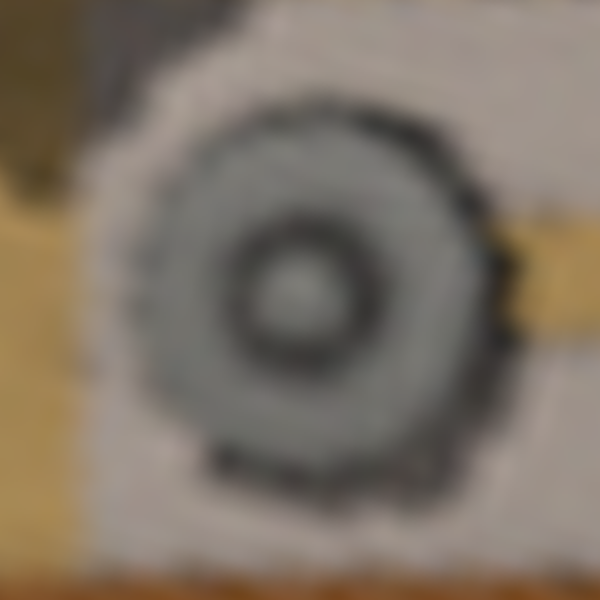

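View pics/nut_s.png

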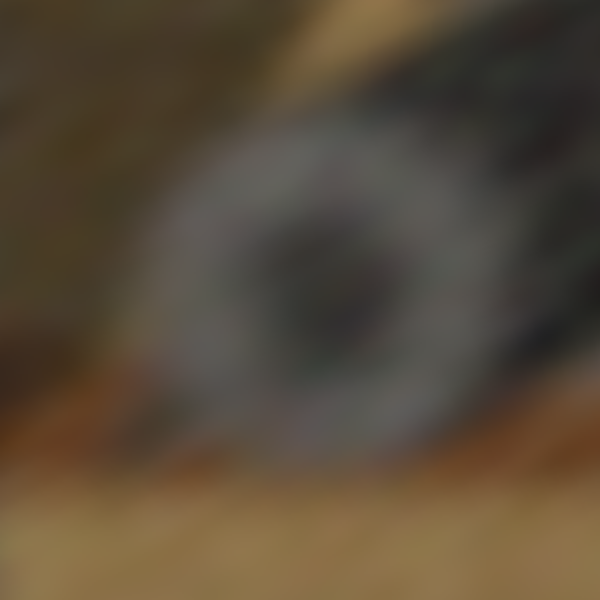

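>>> apply_moves(
  rows=[
    {"dp": [0, 0, 0], "spin": -0.17, "gripper": 90},
    {"dp": [0, 0, 0], "spin": -0.17, "gripper": 90},
    {"dp": [0, 0, 0], "spin": -0.17, "gripper": 90},
    {"dp": [0, 0, 0], "spin": -0.17, "gripper": 90},
    {"dp": [0, 0, 0], "spin": -0.17, "gripper": 90},
    {"dp": [0, 0, 0], "spin": -0.17, "gripper": 90},
    {"dp": [0, 0, 0], "spin": -0.17, "gripper": 90},
    {"dp": [0, 0, 0], "spin": 0, "gripper": 90},
    {"dp": [0, 0, 0], "spin": 0, "gripper": 90},
  ],
)

```text
time_s: 15.7
eef_pos: [609.9, -314.2, 359.7]
ee_rot: [-0.046, 0.999, -0.0, -0.0]
contact_force: [0.7, -0.1, -0.7]
opening: 0.646
```

```bash
python3 -c "
from st import *
st(560.3,-113.5,350,.246+3.1416)"
```

```text
t 15.7 pos [ 609.9 -314.2  359.7] a -3.0504 tilt [-0.0001 -0.0001] F [ 0.7 -0.1 -0.7] M [ 0.06 -0.2  -0.  ] open 60.7 q [ 0.81  0.82 -0.72  1.44  0.57  1.1   1.65] qd 0.01
dp cm [ 3.12 20.44  0.97] spin -6.438
```

>>> apply_moves(
  rows=[
    {"dp": [0.6, 4.1, 0], "spin": 0, "gripper": 90},
    {"dp": [0.6, 4.1, 0], "spin": 0, "gripper": 90},
    {"dp": [0.6, 4.1, 0], "spin": 0, "gripper": 90},
    {"dp": [0.6, 4.1, 0], "spin": 0, "gripper": 90},
    {"dp": [0.7, 4.0, 0], "spin": 0, "gripper": 90},
    {"dp": [0, 0, 3], "spin": 0, "gripper": 90},
    {"dp": [0, 0, 2], "spin": 0, "gripper": 90},
    {"dp": [0, 0, 0], "spin": 0, "gripper": 90},
    {"dp": [0, 0, 0], "spin": 0, "gripper": 90},
  ],
)

```text
time_s: 16.82
eef_pos: [560.4, -113.9, 310.5]
ee_rot: [-0.047, 0.999, -0.0, 0.001]
contact_force: [-0.5, -0.2, 0.1]
opening: 0.645
```

```bash
python3 -c "
from st import *
st(560.3,-113.5,230,.246+3.1416)
f=optics.grab_frame('side');save(cv2.resize(f['img'][130:300,240:400],None,fx=3.5,fy=3.5,interpolation=2),'s3.png')"
```

```text
t 16.82 pos [ 560.4 -113.9  310.5] a -3.0484 tilt [ 0.0013 -0.0001] F [-0.5 -0.2  0.1] M [ 0.05 -0.15  0.02] open 60.6 q [ 0.58  0.73 -0.69  1.82  0.61  0.82  1.24] qd 0.01
dp cm [0.01 0.04 8.05] spin -6.436
```

View pics/s3.png

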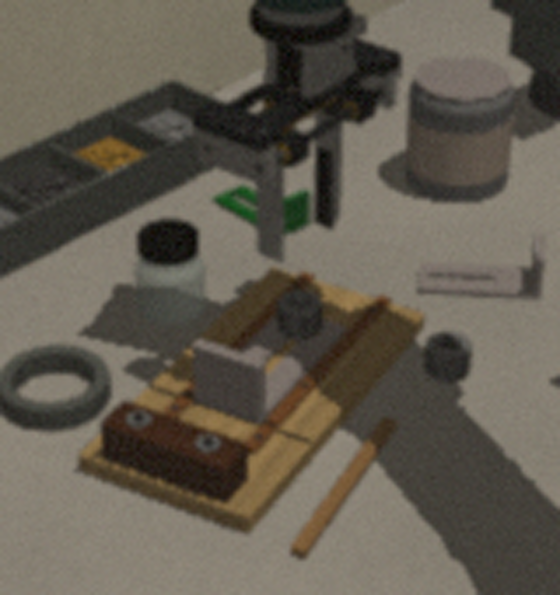

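Both views place the nut axis near (560,-114), and the fingers are above it, with tips at about (270,258) and (328,225) in the side crop. I'll descend and grip.

>>> apply_moves(
  rows=[
    {"dp": [0, 0, 3], "spin": 0, "gripper": 90},
    {"dp": [0, 0, 3], "spin": 0, "gripper": 90},
    {"dp": [0, 0, 2], "spin": 0, "gripper": 90},
    {"dp": [0, 0, 0], "spin": 0, "gripper": 90},
    {"dp": [0, 0, 0], "spin": 0, "gripper": 255},
    {"dp": [0, 0, 0], "spin": 0, "gripper": 255},
    {"dp": [0, 0, 0], "spin": 0, "gripper": 255},
    {"dp": [0, 0, 0], "spin": 0, "gripper": 255},
  ],
  grip_force=30,
)

```text
time_s: 17.88
eef_pos: [560.3, -113.9, 230.4]
ee_rot: [-0.047, 0.999, -0.0, 0.001]
contact_force: [-1.2, -0.1, 4.3]
opening: 0.379
```

```bash
python3 -c "
from st import *
st(560.3,-113.5,230,.246+3.1416)"
```

```text
t 17.88 pos [ 560.3 -113.9  230.4] a -3.0474 tilt [ 0.0013 -0.0002] F [-1.2 -0.1  4.3] M [ 0.04 -0.05 -0.06] open 35.6 q [ 0.52  0.83 -0.59  1.86  0.73  0.67  1.15] qd 0.0
dp cm [-0.01  0.04  0.04] spin -6.435
```

>>> apply_moves(
  rows=[
    {"dp": [0, 0, 0.007], "spin": 0.14, "gripper": 255},
    {"dp": [0, 0, 0.007], "spin": 0.14, "gripper": 255},
    {"dp": [0, 0, 0.007], "spin": 0.14, "gripper": 255},
    {"dp": [0, 0, 0.007], "spin": 0.14, "gripper": 255},
    {"dp": [0, 0, 0.007], "spin": 0.14, "gripper": 255},
    {"dp": [0, 0, 0.007], "spin": 0.14, "gripper": 255},
    {"dp": [0, 0, 0.007], "spin": 0.14, "gripper": 255},
    {"dp": [0, 0, 0.007], "spin": 0.14, "gripper": 255},
    {"dp": [0, 0, 0], "spin": 0, "gripper": 255},
    {"dp": [0, 0, 0], "spin": 0, "gripper": 255},
  ],
)

```text
time_s: 19.12
eef_pos: [560.0, -114.6, 229.8]
ee_rot: [0.49, 0.872, -0.0, 0.001]
contact_force: [-0.5, -2.5, 6.6]
opening: 0.378
```

```bash
python3 -c "
from st import *
st()"
```

```text
t 19.12 pos [ 560.  -114.6  229.8] a 2.118 tilt [ 0.0004 -0.0014] F [-0.5 -2.5  6.6] M [-0.42  0.2  -0.05] open 35.5 q [ 0.34  0.78 -0.3   1.87  0.41  0.56  0.32] qd 0.0
```

>>> apply_moves(
  rows=[
    {"dp": [0, 0, 0.007], "spin": 0.14, "gripper": 255},
    {"dp": [0, 0, 0.007], "spin": 0.14, "gripper": 255},
    {"dp": [0, 0, 0.007], "spin": 0.14, "gripper": 255},
    {"dp": [0, 0, 0.007], "spin": 0.14, "gripper": 255},
    {"dp": [0, 0, 0], "spin": 0, "gripper": 255},
    {"dp": [0, 0, 0], "spin": 0, "gripper": 255},
  ],
)

```text
time_s: 19.88
eef_pos: [559.7, -114.7, 229.7]
ee_rot: [0.712, 0.702, -0.001, 0.0]
contact_force: [-2.5, -2.8, 8.9]
opening: 0.377
```

```bash
python3 -c "
from st import *
st()"
```

```text
t 19.88 pos [ 559.7 -114.7  229.7] a 1.5575 tilt [-0.0004 -0.0012] F [-2.5 -2.8  8.9] M [-0.47  0.55 -0.16] open 35.4 q [ 0.25  0.77 -0.16  1.87  0.22  0.52 -0.07] qd 0.0
```

>>> apply_moves(
  rows=[
    {"dp": [0, 0, 0.005], "spin": 0.1, "gripper": 255},
    {"dp": [0, 0, 0.005], "spin": 0.1, "gripper": 255},
    {"dp": [0, 0, 0], "spin": 0, "gripper": 255},
    {"dp": [0, 0, 0], "spin": 0, "gripper": 255},
  ],
  grip_force=40,
)

```text
time_s: 20.38
eef_pos: [559.5, -114.7, 229.6]
ee_rot: [0.778, 0.628, -0.001, 0.0]
contact_force: [-2.6, -2.1, 9.3]
opening: 0.375
```

```bash
python3 -c "
from st import *
st()"
```

```text
t 20.38 pos [ 559.5 -114.7  229.6] a 1.3577 tilt [-0.0007 -0.0011] F [-2.6 -2.1  9.3] M [-0.42  0.65 -0.06] open 35.2 q [ 0.22  0.76 -0.1   1.87  0.15  0.51 -0.2 ] qd 0.0
```

>>> apply_moves(
  rows=[
    {"dp": [0, 0, 0.005], "spin": 0.1, "gripper": 255},
    {"dp": [0, 0, 0.005], "spin": 0.1, "gripper": 255},
    {"dp": [0, 0, 0], "spin": 0, "gripper": 255},
    {"dp": [0, 0, 0], "spin": 0, "gripper": 255},
  ],
)

```text
time_s: 20.88
eef_pos: [559.4, -114.7, 229.6]
ee_rot: [0.837, 0.547, -0.001, 0.0]
contact_force: [-4.1, -1.6, 11.7]
opening: 0.377
```

```bash
python3 -c "
from st import *
st()"
```

```text
t 20.88 pos [ 559.4 -114.7  229.6] a 1.1578 tilt [-0.001 -0.001] F [-4.1 -1.6 11.7] M [-0.4   0.73 -0.05] open 35.4 q [ 0.19  0.76 -0.05  1.87  0.08  0.51 -0.33] qd 0.0
```

>>> apply_moves(
  rows=[
    {"dp": [0, 0, 0], "spin": 0.1, "gripper": 255},
    {"dp": [0, 0, 0], "spin": 0.1, "gripper": 255},
    {"dp": [0, 0, 0], "spin": 0, "gripper": 255},
  ],
)

```text
time_s: 21.25
eef_pos: [559.4, -114.6, 229.6]
ee_rot: [0.887, 0.461, -0.001, 0.0]
contact_force: [-3.5, -2.1, 12.7]
opening: 0.375
```

```bash
python3 -c "
from st import *
st()"
```

```text
t 21.25 pos [ 559.4 -114.6  229.6] a 0.9589 tilt [-0.0013 -0.0012] F [-3.5 -2.1 12.7] M [-0.46  0.88  0.35] open 35.3 q [ 0.15  0.76 -0.    1.88  0.01  0.51 -0.46] qd 0.02
```

>>> apply_moves(
  rows=[
    {"dp": [0, 0, 0], "spin": 0.1, "gripper": 255},
    {"dp": [0, 0, 0], "spin": 0.1, "gripper": 255},
    {"dp": [0, 0, 0], "spin": 0, "gripper": 255},
  ],
)

```text
time_s: 21.62
eef_pos: [560.7, -112.8, 229.6]
ee_rot: [0.928, 0.372, 0.001, 0.0]
contact_force: [0.2, 1.5, 8.5]
opening: 0.376
```

```bash
python3 -c "
from st import *
st()"
```

```text
t 21.62 pos [ 560.7 -112.8  229.6] a 0.7616 tilt [0.002  0.0007] F [0.2 1.5 8.5] M [0.41 0.03 0.53] open 35.4 q [ 0.12  0.76  0.05  1.88 -0.07  0.5  -0.6 ] qd 0.01
```

>>> apply_moves(
  rows=[
    {"dp": [0, 0, 0], "spin": 0, "gripper": 255},
    {"dp": [0, 0, 0], "spin": 0, "gripper": 255},
    {"dp": [0, 0, 0], "spin": 0.08, "gripper": 255},
    {"dp": [0, 0, 0], "spin": 0.08, "gripper": 255},
    {"dp": [0, 0, 0], "spin": 0, "gripper": 255},
  ],
  grip_force=55,
)

```text
time_s: 22.25
eef_pos: [562.2, -111.9, 229.6]
ee_rot: [0.955, 0.297, 0.003, 0.0]
contact_force: [3.4, 4.5, 5.7]
opening: 0.374
```

```bash
python3 -c "
from st import *
st()"
```

```text
t 22.25 pos [ 562.2 -111.9  229.6] a 0.604 tilt [0.0056 0.0013] F [3.4 4.5 5.7] M [ 1.04 -1.    1.  ] open 35.2 q [ 0.09  0.77  0.08  1.87 -0.13  0.5  -0.7 ] qd 0.01
```

>>> apply_moves(
  rows=[
    {"dp": [0, 0, 0], "spin": 0.08, "gripper": 255},
    {"dp": [0, 0, 0], "spin": 0.08, "gripper": 255},
    {"dp": [0, 0, 0], "spin": 0, "gripper": 255},
  ],
)

```text
time_s: 22.62
eef_pos: [564.1, -111.2, 229.6]
ee_rot: [0.975, 0.22, 0.005, 0.0]
contact_force: [9.4, 4.5, 0.0]
opening: 0.372
```

```bash
python3 -c "
from st import *
st()"
```

```text
t 22.62 pos [ 564.1 -111.2  229.6] a 0.4444 tilt [0.0105 0.0014] F [9.4 4.5 0. ] M [ 1.38 -2.14  0.89] open 35.0 q [ 0.07  0.77  0.12  1.87 -0.19  0.5  -0.81] qd 0.01
```

>>> apply_moves(
  rows=[
    {"dp": [0, 0, 0], "spin": 0, "gripper": 120},
    {"dp": [0, 0, 0], "spin": 0, "gripper": 90},
    {"dp": [0, 0, 0], "spin": 0, "gripper": 90},
    {"dp": [0, 0, 0], "spin": 0, "gripper": 90},
  ],
)

```text
time_s: 23.12
eef_pos: [559.6, -114.3, 228.4]
ee_rot: [0.976, 0.216, -0.0, -0.0]
contact_force: [-0.1, 0.7, -0.1]
opening: 0.649
```

```bash
python3 -c "
from st import *
st(560.1,-114.2,229.5,.9)"
```

```text
t 23.12 pos [ 559.6 -114.3  228.4] a 0.4355 tilt [-0.0009 -0.0001] F [-0.1  0.7 -0.1] M [-0.03  0.02 -0.04] open 61.0 q [ 0.07  0.77  0.13  1.88 -0.19  0.51 -0.81] qd 0.0
dp cm [ 0.05  0.01 -0.11] spin -0.4645
```

>>> apply_moves(
  rows=[
    {"dp": [0.05, 0, -0.1], "spin": -0.17, "gripper": 90},
    {"dp": [0, 0, 0], "spin": -0.17, "gripper": 90},
    {"dp": [0, 0, 0], "spin": -0.17, "gripper": 90},
    {"dp": [0, 0, 0], "spin": -0.17, "gripper": 90},
    {"dp": [0, 0, 0], "spin": 0, "gripper": 90},
    {"dp": [0, 0, 0], "spin": 0, "gripper": 255},
    {"dp": [0, 0, 0], "spin": 0, "gripper": 255},
    {"dp": [0, 0, 0], "spin": 0, "gripper": 255},
    {"dp": [0, 0, 0], "spin": 0, "gripper": 255},
  ],
  grip_force=55,
)

```text
time_s: 24.25
eef_pos: [560.1, -113.5, 229.6]
ee_rot: [0.848, 0.529, -0.0, -0.0]
contact_force: [-1.2, 0.7, 2.0]
opening: 0.375
```

```bash
python3 -c "
from st import *
st()"
```

```text
t 24.25 pos [ 560.1 -113.5  229.6] a 1.1155 tilt [-0.0009  0.0002] F [-1.2  0.7  2. ] M [ 0.15  0.21 -0.04] open 35.3 q [ 0.18  0.76 -0.04  1.87  0.06  0.51 -0.36] qd 0.0
```

>>> apply_moves(
  rows=[
    {"dp": [0, 0, 0], "spin": 0.05, "gripper": 255},
    {"dp": [0, 0, 0], "spin": 0.05, "gripper": 255},
    {"dp": [0, 0, 0], "spin": 0, "gripper": 255},
  ],
)

```text
time_s: 24.62
eef_pos: [560.2, -113.5, 229.6]
ee_rot: [0.873, 0.487, -0.001, -0.0]
contact_force: [-2.9, -0.5, 3.0]
opening: 0.371
```

```bash
python3 -c "
from st import *
st()"
```

```text
t 24.62 pos [ 560.2 -113.5  229.6] a 1.018 tilt [-0.001  -0.0005] F [-2.9 -0.5  3. ] M [0.09 0.53 1.26] open 34.9 q [ 0.16  0.76 -0.02  1.87  0.03  0.51 -0.43] qd 0.01
```

>>> apply_moves(
  rows=[
    {"dp": [0, 0, 0], "spin": 0.05, "gripper": 255},
    {"dp": [0, 0, 0], "spin": 0.05, "gripper": 255},
    {"dp": [0, 0, 0], "spin": 0, "gripper": 255},
  ],
)

```text
time_s: 25.0
eef_pos: [559.4, -114.9, 229.7]
ee_rot: [0.898, 0.44, -0.001, 0.0]
contact_force: [-5.0, -1.6, 5.1]
opening: 0.377
```

```bash
python3 -c "
from st import *
st()"
```

```text
t 25.0 pos [ 559.4 -114.9  229.7] a 0.912 tilt [-0.0025 -0.0013] F [-5.  -1.6  5.1] M [-0.68  1.17  1.02] open 35.4 q [ 0.15  0.76  0.01  1.88 -0.01  0.51 -0.5 ] qd 0.01
```

>>> apply_moves(
  rows=[
    {"dp": [0, 0, 0], "spin": 0, "gripper": 120},
    {"dp": [0, 0, 0], "spin": 0, "gripper": 100},
    {"dp": [0, 0, 0], "spin": -0.15, "gripper": 100},
    {"dp": [0, 0, 0], "spin": -0.15, "gripper": 100},
    {"dp": [0, 0, 0], "spin": -0.15, "gripper": 100},
    {"dp": [0, 0, 0], "spin": 0, "gripper": 100},
    {"dp": [0, 0, 0], "spin": 0, "gripper": 255},
    {"dp": [0, 0, 0], "spin": 0, "gripper": 255},
    {"dp": [0, 0, 0], "spin": 0, "gripper": 255},
    {"dp": [0, 0, 0], "spin": 0, "gripper": 255},
    {"dp": [0, 0, 0], "spin": 0.05, "gripper": 255},
    {"dp": [0, 0, 0], "spin": 0, "gripper": 255},
  ],
  grip_force=60,
)

```text
time_s: 26.5
eef_pos: [560.0, -113.5, 229.6]
ee_rot: [0.791, 0.612, -0.001, -0.0]
contact_force: [-2.7, 0.4, 1.5]
opening: 0.369
```

```bash
python3 -c "
from st import *
st()"
```

```text
t 26.5 pos [ 560.  -113.5  229.6] a 1.317 tilt [-0.0013 -0.0003] F [-2.7  0.4  1.5] M [0.06 0.7  0.71] open 34.7 q [ 0.21  0.76 -0.09  1.87  0.13  0.51 -0.23] qd 0.01
```

>>> apply_moves(
  rows=[
    {"dp": [0, 0, 0], "spin": 0.05, "gripper": 255},
    {"dp": [0, 0, 0], "spin": 0, "gripper": 255},
  ],
)

```text
time_s: 26.75
eef_pos: [560.0, -113.5, 229.6]
ee_rot: [0.806, 0.592, -0.001, -0.0]
contact_force: [-3.4, -0.3, 4.4]
opening: 0.374
```

```bash
python3 -c "
from st import *
st()"
```

```text
t 26.75 pos [ 560.  -113.5  229.6] a 1.2677 tilt [-0.0013 -0.0004] F [-3.4 -0.3  4.4] M [0.06 0.91 1.49] open 35.1 q [ 0.2   0.76 -0.08  1.87  0.12  0.51 -0.26] qd 0.01
```

>>> apply_moves(
  rows=[
    {"dp": [0, 0, 0], "spin": 0.05, "gripper": 255},
    {"dp": [0, 0, 0], "spin": 0.05, "gripper": 255},
    {"dp": [0, 0, 0], "spin": 0.05, "gripper": 255},
    {"dp": [0, 0, 0], "spin": 0, "gripper": 255},
  ],
)

```text
time_s: 27.25
eef_pos: [559.1, -116.1, 229.6]
ee_rot: [0.85, 0.527, -0.002, 0.0]
contact_force: [-6.3, -3.6, 6.9]
opening: 0.374
```

```bash
python3 -c "
from st import *
st()"
```

```text
t 27.25 pos [ 559.1 -116.1  229.6] a 1.1103 tilt [-0.0032 -0.0028] F [-6.3 -3.6  6.9] M [-1.2   1.53  0.92] open 35.2 q [ 0.18  0.76 -0.04  1.87  0.06  0.51 -0.36] qd 0.01
```

The torque rises linearly (0.71, then 1.49 N m over 0.1 rad) and then the pads slip, so the nut is at its hard stop. I'll release, clear away and check the stop.

>>> apply_moves(
  rows=[
    {"dp": [0, 0, 0], "spin": -0.12, "gripper": 255},
    {"dp": [0, 0, 0], "spin": 0, "gripper": 120},
    {"dp": [0, 0, 0], "spin": 0, "gripper": 90},
    {"dp": [0, 0, 0], "spin": 0, "gripper": 90},
    {"dp": [0, 0, -4], "spin": 0, "gripper": 90},
    {"dp": [0, 0, -5], "spin": 0, "gripper": 90},
    {"dp": [0, 0, -4], "spin": 0, "gripper": 90},
    {"dp": [0, 0, 0], "spin": 0, "gripper": 90},
  ],
)

```text
time_s: 28.25
eef_pos: [561.8, -113.7, 363.0]
ee_rot: [0.815, 0.579, 0.003, 0.003]
contact_force: [0.0, 0.4, -0.5]
opening: 0.646
```

```bash
python3 -c "
from st import *
st(610,-340,360,1.2)"
```

```text
t 28.25 pos [ 561.8 -113.7  363. ] a 1.2347 tilt [ 0.0079 -0.0008] F [ 0.   0.4 -0.5] M [-0.01 -0.06 -0.01] open 60.7 q [ 0.22  0.57 -0.1   1.78  0.08  0.79 -0.26] qd 0.06
dp cm [-19.78  12.01   0.36] spin 0.0347
```

>>> apply_moves(
  rows=[
    {"dp": [-4, 2.4, 0], "spin": 0, "gripper": 90},
    {"dp": [-4, 2.4, 0], "spin": 0, "gripper": 90},
    {"dp": [-4, 2.4, 0], "spin": 0, "gripper": 90},
    {"dp": [-4, 2.4, 0], "spin": 0, "gripper": 90},
    {"dp": [-4, 2.4, 0], "spin": 0, "gripper": 90},
    {"dp": [0, 0, 0], "spin": 0, "gripper": 90},
    {"dp": [0, 0, 0], "spin": 0, "gripper": 90},
  ],
)

```text
time_s: 29.12
eef_pos: [607.9, -341.0, 358.2]
ee_rot: [0.815, 0.579, 0.0, -0.001]
contact_force: [0.3, -0.0, -0.4]
opening: 0.646
```

```bash
python3 look.py c | head -1; python3 -c "
from fit1 import *
run([(-20,-8),(8,14),(14,20),(20,26),(10,26)],[(46,58),(58,70)])
run([(-20,-8),(10,26)],[(46,58),(58,70),(-70,-58),(-58,-46)])
f=optics.grab_frame('top');save(f['img'],'tend.png')
"
```

```text
t 29.12 pos [ 607.9 -341.   358.2] a 1.2358 tilt [-0.0015  0.0024] F [ 0.3 -0.  -0.4] M [-0.   -0.05  0.03] open 60.7 q [ 0.53  0.75 -0.11  1.41  0.08  0.99  0.07] qd 0.02
line (46, 58) [116.88   1.7  122.57  90.17] rms 0.63
line (58, 70) [116.77   1.66 123.72  89.78] rms 0.66
plate (-20, -8) [116.74 152.67   0.28 130.58] rms 0.71 line 117.47 edge z18 116.74 face z74 117.74 face-line 0.27
plate (8, 14) [116.13 150.3   58.77 125.56] rms 0.81 line 117.25 edge z18 116.13 face z74 117.16 face-line -0.09
plate (14, 20) [116.31 149.78  48.   120.77] rms 1.55 line 117.2 edge z18 116.31 face z74 117.33 face-line 0.13
plate (20, 26) [116.69 149.24  32.81 120.89] rms 1.58 line 117.14 edge z18 116.69 face z74 117.69 face-line 0.55
plate (10, 26) [116.49 149.7   43.15 121.56] rms 1.24 line 117.19 edge z18 116.49 face z74 117.5 face-line 0.32
line (46, 58) [116.89   1.7  122.64  89.85] rms 0.69
line (58, 70) [116.79   1.66 123.61  89.82] rms 0.72
line (-70, -58) [116.77   1.61 120.65  88.23] rms 0.81
line (-58, -46) [116.77   1.63 126.76  86.72] rms 0.89
plate (-20, -8) [ 117.34  151.22 -170.9   129.79] rms 1.73 line 116.8 edge z18 117.34 face z74 118.32 face-line 1.52
plate (10, 26) [116.75 149.1   11.33 121.23] rms 1.34 line 116.82 edge z18 116.75 face z74 117.75 face-line 0.94
```

View pics/cs.png

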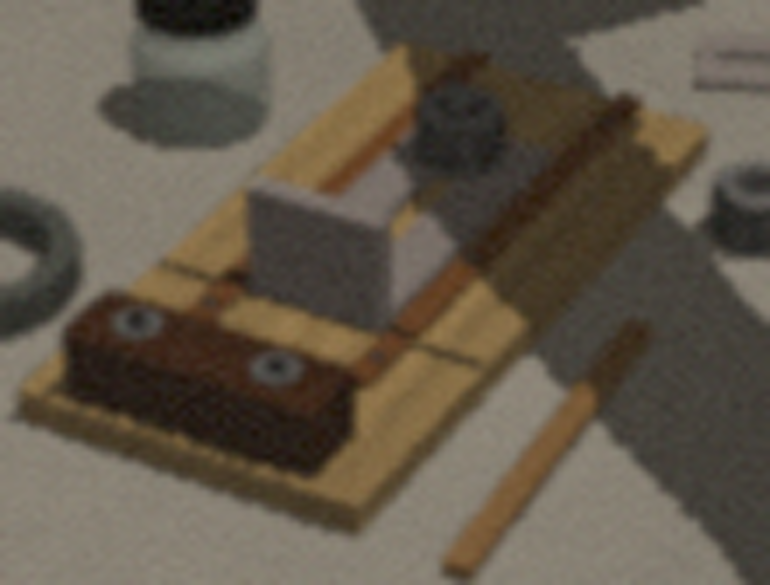

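View pics/ct.png

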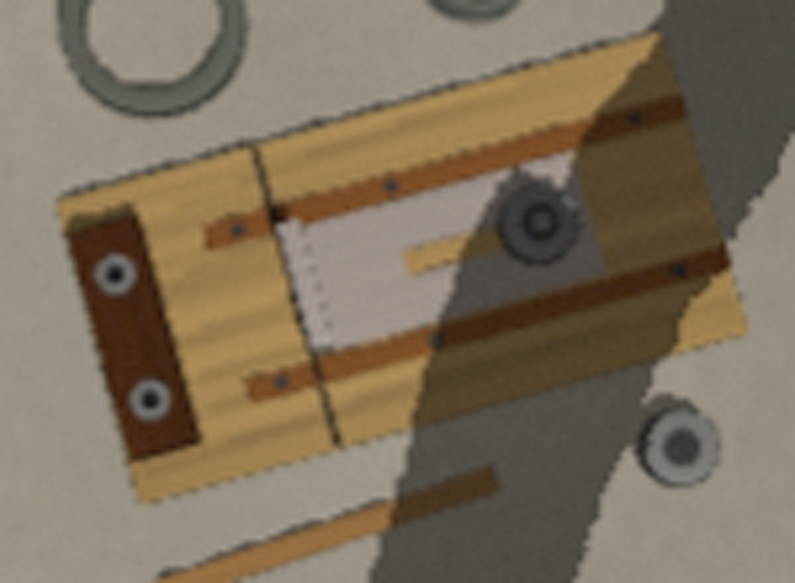

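View pics/tend.png

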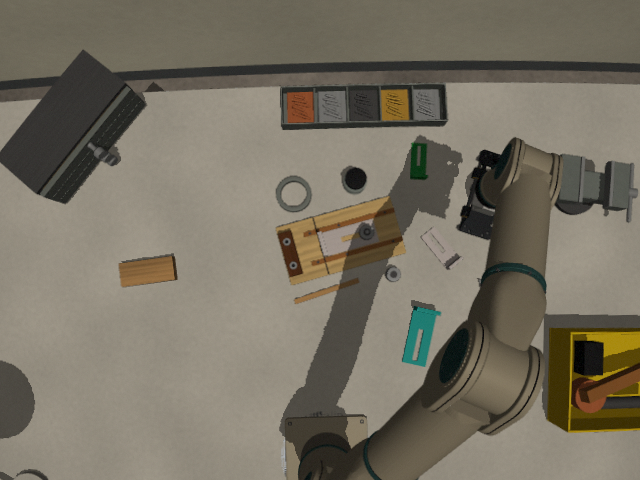

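```bash
cat > f2.py <<'E'
from fit1 import *
from scipy.optimize import least_squares
f=optics.grab_frame('top'); im=f['img'].astype(float)
for _ in range(7): im=im+optics.grab_frame('top')['img']
f=dict(f); f['img']=(im/8).astype(np.float32)
S=lambda y,c,s:.5*(1+erf((y-c)/s/1.414)); st=.25; y=np.arange(110,126,st)
for xr in((-24,-14),(-14,-4),(-4,4),(4,14),(14,24),(-24,24)):
    I=rect(f,p,18,xr,(110,126),st).mean(2).mean(0); 
    for D in(30,40,50):
        M=lambda q:q[1]+(D-q[1])*S(y,q[0],1.64)+(q[2]-D)*S(y,q[3],1.64)
        r=least_squares(lambda q:M(q)-I,[115,148,122,118.3]).x
        d=(toz(f,proj(f,tw(p,[[np.mean(xr),r[0],18]]))[0],74)[0][:2]-p[:2]); y74=-np.sin(p[2])*d[0]+np.cos(p[2])*d[1]
        print(xr,D,'edge',r[0].round(2),'line right edge',r[3].round(2),'(expect 118.31) face',y74.round(2),'face-116.82:',(y74-116.82).round(2),'rms',np.std(M(r)-I).round(2))
E
python3 f2.py
```

```text
(-24, -14) 30 edge 116.5 line right edge 118.75 (expect 118.31) face 117.52 face-116.82: 0.7 rms 1.15
(-24, -14) 40 edge 116.39 line right edge 118.88 (expect 118.31) face 117.41 face-116.82: 0.59 rms 1.1
(-24, -14) 50 edge 116.26 line right edge 119.05 (expect 118.31) face 117.28 face-116.82: 0.46 rms 1.12
(-14, -4) 30 edge 116.57 line right edge 119.49 (expect 118.31) face 117.57 face-116.82: 0.75 rms 0.7
(-14, -4) 40 edge 116.42 line right edge 119.68 (expect 118.31) face 117.43 face-116.82: 0.61 rms 1.01
(-14, -4) 50 edge 116.23 line right edge 119.92 (expect 118.31) face 117.25 face-116.82: 0.43 rms 1.65
(-4, 4) 30 edge 116.5 line right edge 119.43 (expect 118.31) face 117.51 face-116.82: 0.69 rms 0.46
(-4, 4) 40 edge 116.35 line right edge 119.61 (expect 118.31) face 117.37 face-116.82: 0.55 rms 0.93
(-4, 4) 50 edge 116.16 line right edge 119.85 (expect 118.31) face 117.19 face-116.82: 0.37 rms 1.66
(4, 14) 30 edge 116.54 line right edge 118.38 (expect 118.31) face 117.55 face-116.82: 0.73 rms 1.42
(4, 14) 40 edge 116.45 line right edge 118.49 (expect 118.31) face 117.46 face-116.82: 0.64 rms 1.33
(4, 14) 50 edge 116.33 line right edge 118.64 (expect 118.31) face 117.35 face-116.82: 0.53 rms 1.22
(14, 24) 30 edge 116.65 line right edge 118.56 (expect 118.31) face 117.65 face-116.82: 0.83 rms 1.35
(14, 24) 40 edge 116.55 line right edge 118.68 (expect 118.31) face 117.56 face-116.82: 0.74 rms 1.27
(14, 24) 50 edge 116.43 line right edge 118.85 (expect 118.31) face 117.44 face-116.82: 0.62 rms 1.2
(-24, 24) 30 edge 116.59 line right edge 118.92 (expect 118.31) face 117.6 face-116.82: 0.78 rms 0.99
(-24, 24) 40 edge 116.47 line right edge 119.07 (expect 118.31) face 117.48 face-116.82: 0.66 rms 0.88
(-24, 24) 50 edge 116.32 line right edge 119.26 (expect 118.31) face 117.34 face-116.82: 0.52 rms 0.88
```

```bash
python3 -c "
from h import *
job_done(); print(telemetry.observe()['time_s'])"
```

```text
the job is handed in; nothing more can be done
the job is handed in; nothing more can be done
```

I slid the stop on the jig onto the pencil line and tightened the knurled nut to its hard stop. I handed the job in at about 30 s of the 72 s, with the arm clear of everything.

- **Stop:** I gripped the larger aluminium stop by its upright plate and slid it about 43 mm towards the drill-guide block. The first move came out about 1 mm short, so I re-gripped and nudged it. After tightening, my fits to the top view put the face about 0.6 mm past the line's centre. That is still on the 3 mm line. The fits disagree: a few stay within 0.3 mm of the centre, most lie between +0.4 and +0.9 mm, and one poor fit reached +1.5 mm. They give the same readings before and after tightening, so the stop did not shift.
- **Nut:** I turned it clockwise until the torque rose sharply and the pads slipped at about 1 N m. Two fresh grips then gave about 1.3 and 1.5 N m within 0.1 rad, so it no longer turned. The nut's angle itself could not be seen, so "tight" rests on these torque readings.
- **Other things on the bench:** the closing picture shows no visible change. I did not measure their positions.

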